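# Sort the paper workshop's kit into its trays

### The arm

A 7-joint arm with a two-finger parallel gripper is mounted at the origin on the work surface. World frame = base frame: x ahead of the robot, y to its left, z up, the work surface at z = 0. Lengths are in mm, angles in rad, forces in N, time in s.
With the tool pointing down it reaches from about 425 to 875 mm from the base axis. Payload 8.4 kg.
Tool frame: the origin (TCP) lies midway between the tips of the shut fingers; the grasp point (between the pads) lies 19 mm behind it; y points along the fingers, x is the direction in which the jaws open and shut, and the axes are right-handed (so a half turn about y gives the same grasp; the last joint's range is limited). The gripper opens to 87 mm and grips with 3 to 60 N. Pads are 19 mm wide; open, the fingers measure 117 mm over their backs; the gripper's body (75 mm by 190 mm) begins 51 mm behind the grasp point.
Start: joints at [-1.321, 0.333, 0.04, 1.465, -0.013, 1.343, -0.059], TCP at [222.151, 610.829, 222.546] pointing down, gripper open.
Joint ranges: [-2.58, 2.58], [-0.38, 2.09], [-1.3, 1.39], [0.25, 2.4], [-1.5, 4.64], [0.08, 2.09], [-2.65, 2.65]. Speed limits (rad/s): [2.22, 2.22, 2.79, 2.79, 3.14, 3.14, 3.14].

### API

Orientations are given as a 3x3 rotation matrix whose columns are the frame's x, y, z axes.
In Python, from rig import r gives the robot as it stands. The module is installed in compiled form; this text tells all that it offers.
- The arm moves only by the tool jog_arm, never from a script. Its arguments are lists of equal length, an entry for each row: "grip": the opening in per cent of the stroke, from 0 (shut) to 100 (fully open); "travel": the shift along the tool's x, y, z in cm, a list of three; "yaw": the turn about the tool's y in degrees. In form: {"grip": [grip, ...], "travel": [[dx, dy, dz], ...], "yaw": [yaw, ...]}. A call has exactly 5 rows; each row shifts and turns the commanded pose from where the row before left it, along the tool's axes as they then stand; what a row does not reach is not made up. A row lasts 1/12 s, in which the tool goes at most 41.7 mm and 7.16 degrees, less where a joint would pass 70% of its speed; a pose out of reach is approached as far as the arm can. A call with a gripper value outside its range is refused whole. The fingers move at their own pace and stop on an object; "grip_force" is the grip in N (left out, the last holds). Time passes only in rows, so rows that do not move let the fingers close, or fill a call up. It gives the time, the measured TCP pose, the force and the opening at its end, in the units of the state.
- r.sense(): the state, without advancing time (a new reading comes with each control period).
- r.read_camera(name): name is "scene" or "top" or "wrist"; returns a dict with "img" (420x560x3 uint8, blue, green, red), "intrinsics" (3x3 intrinsics, pixels), "R" (3x3) and "t" (3): a world point X has camera coordinates R X + t. Camera axes: x right, y down, z forward; pixel columns grow to the right and rows downward; lengths in mm; the calibration is good to about 2 mm. A picture is of the moment at which its call begins. There is no depth.
- r.close_job(): hands the job in, once; it reports no verdict.
The state is a dict: "time": time; "joints": joint angles; "qvel": joint speeds; "effort": joint torques, N m; "tool_pos": TCP position; "tool_rot": TCP orientation; "wrist_force": force on the tool from outside, world axes, zero at the start; "torque": the same for the moment, N m; "finger_gap": opening from 0.0 (shut) to 1.0 (fully open).
Only numpy, scipy, OpenCV 4.12 (cv2) and the standard library are available. Lean on these libraries where they do the work, as an engineer would, in place of code of your own. Each camera call takes 0.05 s, during which the arm holds its last target. There are 200 camera calls.

### The job

Clear up the kit left on the paper workshop table: lay one sanding block flat, cork down, in each bay of the two-bay grey tray, stand the two loose paste jars in the two empty cells of the plywood jar carrier, and lay the paste brush flat inside the long metal tray. The sanding blocks lie tight against each other, so you may have to nudge one along to get finger room. Keep the jars upright, set them down gently, and leave the jar that is already in the carrier in its cell.

Things in the scene. Friction and masses are not known exactly. Their poses are not given: they have to be found in the camera images.
- block_a: Sanding block: pale beech on a brown cork sole, 48 mm (its x) by 100 mm (its y) by 34 mm tall, about 110 g. Origin at the centre of its underside, z up. At the start it lies cork down, long side touching the other block (about 1 mm gap), the two side by side; block_a is the one with block_b on its +x side.
- block_b: Sanding block: pale beech on a brown cork sole, 48 mm (its x) by 100 mm (its y) by 34 mm tall, about 110 g. Origin at the centre of its underside, z up. At the start it lies cork down, long side touching the other block (about 1 mm gap), the two side by side; block_b is the one farther from the robot.
- jar_a: Screw-top paste jar, cream body with a black ribbed cap, 44 mm diameter, 66 mm tall, about 120 g. Origin at the centre of its underside, z up. Stands loose on the table.
- jar_b: Screw-top paste jar, cream body with a black ribbed cap, 44 mm diameter, 66 mm tall, about 120 g. Origin at the centre of its underside, z up. Stands loose on the table.
- jar_c: Screw-top paste jar, cream body with a black ribbed cap, 44 mm diameter, 66 mm tall, about 120 g. Origin at the centre of its underside, z up. Same as the others, but already standing in the +y end cell of the jar carrier, where it stays.
- brush: Flat paste brush lying on the table, about 60 g, 170 mm long along its x: dark bristles (38 mm wide) from x = 45 to 85 mm, steel ferrule 40 mm wide and 14 mm thick from x = 20 to 47 mm, pale wood handle from x = 20 to -85 mm, 22 mm wide from x = 20 to -31 mm, then 18 mm, 12 mm thick (from 1 to 13 mm above the table). Origin midway along its length on its underside, z up; balance point near x = 15 mm.
- block_tray: Grey plastic tray fixed to the table, 132 mm (x) by 199 mm (y), 18 mm high, floor 4 mm thick, walls 5 mm, one divider across its middle making two bays. Each bay is 122 mm (x) by 92 mm (y) inside, centred at y = +48.5 and -48.5 mm, so a block lies with its long side along the tray's x. Origin at the centre of the underside, z up.
- jar_carrier: Plywood jar carrier fixed to the table, 72 mm (x) by 206 mm (y), 24 mm high, floor 4 mm thick, walls 5 mm, two dividers making a row of three cells, each 62 mm square inside, centred at y = -67, 0 and +67 mm. The +67 cell already holds jar_c; the other two are empty. Origin at the centre of the underside, z up.
- brush_tray: Long aluminium tray without dividers, fixed to the table, 92 mm (x) by 208 mm (y), 18 mm high, floor 4 mm thick, walls 4 mm: inside 84 mm by 200 mm, so the brush lies along the tray's y, either way round. Origin at the centre of the underside, z up.
Mind the look-alikes: they are no part of the job. What is shaped like the block_a but orange, red or turquoise is not meant.

How it is judged (in metres and radians):
At the end, for the whole second after the job is handed in: One block flat on the floor of each bay of the grey tray; jar_a and jar_b upright in the two empty cells of the carrier, one in each, jar_c still in its own; the brush flat within the metal tray (each within 4 mm of the tray floor, tilt under 0.06 rad); all released and at rest ((((x of block_a in the frame of block_tray between -0.014 and 0.014 m and y of block_a in the frame of block_tray between 0.0225 and 0.0745 m and z of block_a in the frame of block_tray between 0 and 0.008 m and angle between block_a's own z axis and vertical below 0.06 rad and linear speed of block_a below 0.02 m/s) and (x of block_b in the frame of block_tray between -0.014 and 0.014 m and y of block_b in the frame of block_tray between -0.0745 and -0.0225 m and z of block_b in the frame of block_tray between 0 and 0.008 m and angle between block_b's own z axis and vertical below 0.06 rad and linear speed of block_b below 0.02 m/s)) or ((x of block_a in the frame of block_tray between -0.014 and 0.014 m and y of block_a in the frame of block_tray between -0.0745 and -0.0225 m and z of block_a in the frame of block_tray between 0 and 0.008 m and angle between block_a's own z axis and vertical below 0.06 rad and linear speed of block_a below 0.02 m/s) and (x of block_b in the frame of block_tray between -0.014 and 0.014 m and y of block_b in the frame of block_tray between 0.0225 and 0.0745 m and z of block_b in the frame of block_tray between 0 and 0.008 m and angle between block_b's own z axis and vertical below 0.06 rad and linear speed of block_b below 0.02 m/s))) and (((x of jar_a in the frame of jar_carrier between -0.014 and 0.014 m and y of jar_a in the frame of jar_carrier between -0.014 and 0.014 m and z of jar_a in the frame of jar_carrier between 0 and 0.008 m and angle between jar_a's own z axis and vertical below 0.06 rad and linear speed of jar_a below 0.02 m/s) and (x of jar_b in the frame of jar_carrier between -0.014 and 0.014 m and y of jar_b in the frame of jar_carrier between -0.081 and -0.053 m and z of jar_b in the frame of jar_carrier between 0 and 0.008 m and angle between jar_b's own z axis and vertical below 0.06 rad and linear speed of jar_b below 0.02 m/s)) or ((x of jar_a in the frame of jar_carrier between -0.014 and 0.014 m and y of jar_a in the frame of jar_carrier between -0.081 and -0.053 m and z of jar_a in the frame of jar_carrier between 0 and 0.008 m and angle between jar_a's own z axis and vertical below 0.06 rad and linear speed of jar_a below 0.02 m/s) and (x of jar_b in the frame of jar_carrier between -0.014 and 0.014 m and y of jar_b in the frame of jar_carrier between -0.014 and 0.014 m and z of jar_b in the frame of jar_carrier between 0 and 0.008 m and angle between jar_b's own z axis and vertical below 0.06 rad and linear speed of jar_b below 0.02 m/s))) and x of jar_c in the frame of jar_carrier between -0.014 and 0.014 m and y of jar_c in the frame of jar_carrier between 0.053 and 0.081 m and z of jar_c in the frame of jar_carrier between 0 and 0.008 m and angle between each of jar_c, brush's own z axis and vertical below 0.06 rad and linear speed of each of jar_c, brush below 0.02 m/s and x of brush in the frame of brush_tray between -0.026 and 0.026 m and y of brush in the frame of brush_tray between -0.02 and 0.02 m and z of brush in the frame of brush_tray between 0 and 0.008 m); the robot touches nothing.
It fails at once if a paste jar is tipped over (angle between any of jar_a, jar_b, jar_c's own z axis and vertical above 0.6 rad).
It fails at once if a paste jar is dropped or knocked hard instead of being set down gently ((height (world z) of jar_a below 0.02 m and linear speed of jar_a above 0.6 m/s) or (height (world z) of jar_b below 0.02 m and linear speed of jar_b above 0.6 m/s) or (height (world z) of jar_c below 0.02 m and linear speed of jar_c above 0.6 m/s)).
It fails at once if the jar already in the carrier is taken out of its cell (distance of jar_c from where it was at the start of the episode above 0.03 m).
It also fails if it takes over 136 s, if anything falls off the work surface, if the arm or the gripper's body presses on something with over 40 N, if the wrist force passes 120 N, or if a joint passes its speed limit or range.

## Working session

There is one attempt and no reset: what is moved stays moved. The work goes in short steps, Python scripts to look and compute and a tool call to move; the robot and the scene stay as the last step left them, time stands still between calls to the robot, and variables do not carry over. Pictures are saved under pics/ and viewed, about 12 in all and at most 16, crops included, and the job is handed in when it is done.

Besides the shell and the picture viewer there is one more tool, called after "Emit:" by a JSON object that holds its "method" and its "body", one argument or row to a line. jog_arm: Moves the arm, as the interface text tells. Its arguments: {"type":"object","properties":{"grip":{"type":"array","items":{"type":"number"}},"travel":{"type":"array","items":{"type":"array","items":{"type":"number"}}},"yaw":{"type":"array","items":{"type":"number"}},"grip_force":{"type":"number"}},"required":["grip","travel","yaw"]}

```bash
mkdir -p pics
python3 - <<'E'
from rig import r
import cv2
s=r.sense();print(s)
for n in("scene","top"):
    c=r.read_camera(n);cv2.imwrite(f"pics/{n}0.png",c["img"]);print(n,c["intrinsics"],c["R"],c["t"])
E
```

```text
{'time': 0.0, 'joints': array([-1.32121205,  0.33392951,  0.03986769,  1.46626541, -0.01341408,
        1.34329031, -0.05849047]), 'qvel': array([-1.30448680e-03,  5.43279049e-04,  1.41212363e-03,  3.66993841e-05,
       -3.25785915e-04, -6.09244192e-04,  1.42105264e-03]), 'effort': array([-1.17969394e-03, -6.56343627e+01,  1.33415099e+00, -4.03824449e+01,
       -5.99499140e-02,  4.42158175e-02,  1.67336716e-04]), 'tool_pos': array([222.00135691, 610.41859745, 221.65001888]), 'tool_rot': array([[ 3.41759891e-01, -4.65211032e-04, -9.39787189e-01],
       [ 9.39785901e-01, -1.55865918e-03,  3.41760195e-01],
       [-1.62379854e-03, -9.99998677e-01, -9.54884216e-05]]), 'wrist_force': array([-0.50309192, -0.14852401, -0.15181118]), 'torque': array([-0.01792751, -0.04004248,  0.00228705]), 'finger_gap': 0.9989929184709634}
scene [[424.54823736   0.         283.04938871]
 [  0.         424.54823736 211.87217922]
 [  0.           0.           1.        ]] [[ 0.65223272  0.7578441  -0.01627268]
 [ 0.55575915 -0.49268815 -0.66961941]
 [-0.51548447  0.427704   -0.74252613]] [-392.85941185 -174.54654112 1388.10240211]
top [[449.15370785   0.         279.17073851]
 [  0.         449.15370785 206.69032564]
 [  0.           0.           1.        ]] [[ 0.01905538 -0.99978894  0.00767903]
 [-0.9882057  -0.02000069 -0.15182049]
 [ 0.15194203 -0.00469547 -0.98837825]] [ 113.61022009  481.42276187 1079.54869666]
```

View pics/scene0.png

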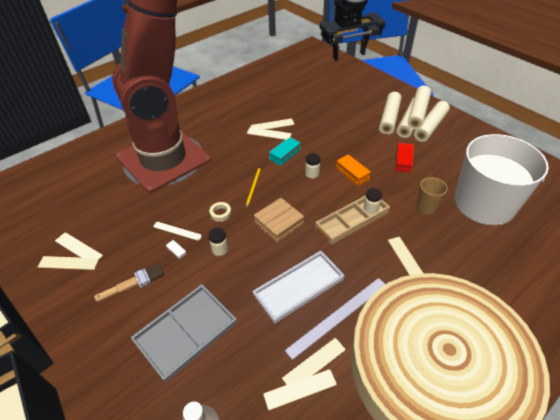

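View pics/top0.png

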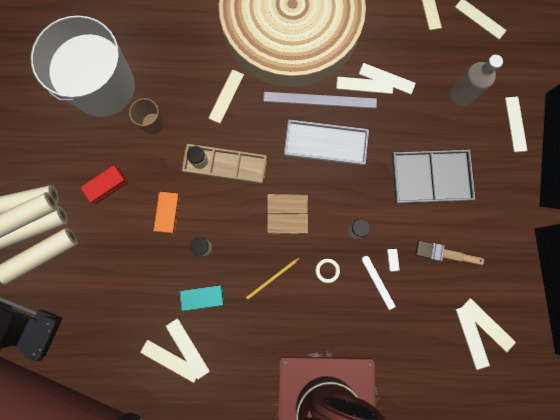

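The scene view shows the blocks (278,218), loose jars (312,165) and (218,241), brush (130,283), carrier (353,218), metal tray (298,286) and grey tray (184,330). In the top view, the pale wood blocks are at (288,205) and (288,222). The look-alikes are red (104,184), orange (166,212) and turquoise (202,298), so I leave those alone. The loose jars are at (201,246) and (360,228), and jar_c is at (197,157).

```bash
cat > h.py <<'E'
import numpy as np,cv2
from rig import r
def ray(c,uv,z):
    K,R,t=c["intrinsics"],np.array(c["R"]),np.array(c["t"])
    C=-R.T@t; d=R.T@np.linalg.inv(K)@np.array([uv[0],uv[1],1.])
    return (C+d*(z-C[2])/d[2]).round(1)
def proj(c,X):
    p=c["intrinsics"]@(np.array(c["R"])@np.array(X,float)+np.array(c["t"])); return p[:2]/p[2]
def crop(img,x0,y0,x1,y1,k,fn):
    cv2.imwrite(fn,cv2.resize(img[y0:y1,x0:x1],None,fx=k,fy=k,interpolation=cv2.INTER_CUBIC))
E
python3 - <<'E'
import cv2
from h import crop
i=cv2.imread("pics/top0.png")
crop(i,170,110,370,260,4,"pics/c1.png")
crop(i,340,110,500,290,3.3,"pics/c2.png")
E
```

```text
(no output)
```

View pics/c1.png

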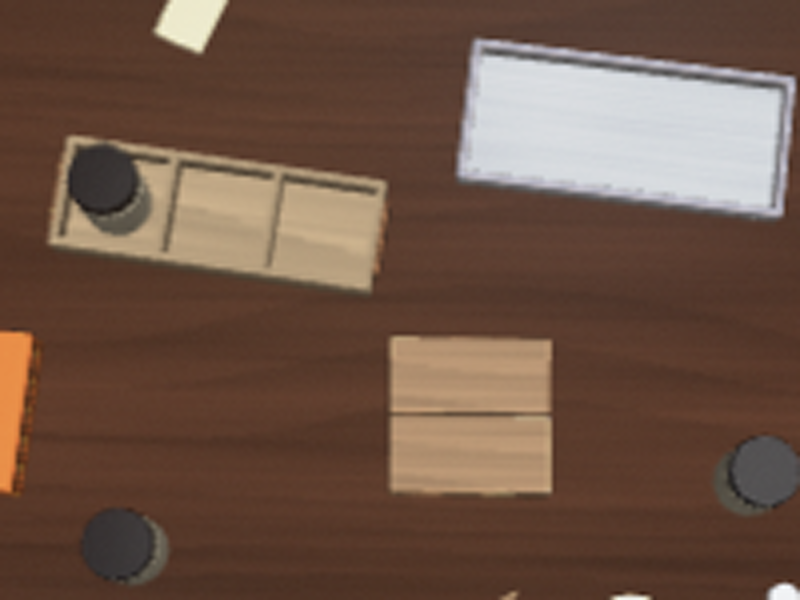

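View pics/c2.png

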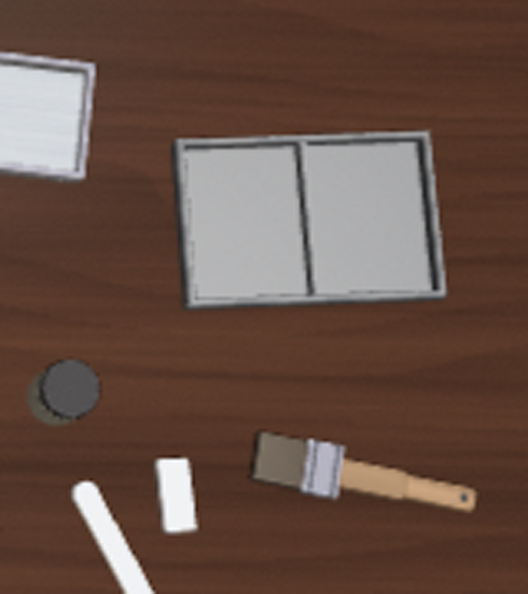

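The crop shows both loose jars, the two blocks with their seam at y≈413, the carrier with two empty cells, both trays and the brush. I'll convert these to world positions.

```bash
cat > m.py <<'E'
from h import *
c=r.read_camera("top")
def A(p):return (170+(p[0]+.5)/4-.5,110+(p[1]+.5)/4-.5)
def B(p):return (340+(p[0]+.5)/3.3-.5,110+(p[1]+.5)/3.3-.5)
def box(n,f,ps,z):
    P=np.array([ray(c,f(p),z)[:2] for p in ps]); 
    L=[np.linalg.norm(P[i]-P[(i+1)%4]) for i in range(4)]
    d=P[0]-P[1]+P[3]-P[2]
    print(n,"ctr",P.mean(0).round(1),"sides",np.round(L,1),"long-axis dir deg from +y",np.degrees(np.arctan2(-d[0],d[1])).round(2))
box("blocks",A,[(390,337),(552,340),(552,493),(390,492)],34)
print("seam",ray(c,A((471,413)),34))
box("metal",A,[(475,40),(795,78),(782,216),(458,180)],18)
box("carrier",A,[(68,136),(387,181),(371,291),(48,243)],24)
box("grey",B,[(176,141),(430,131),(446,295),(186,307)],18)
for n,p in dict(jc=(104,180),j1=(119,544),j2=(765,471)).items(): print(n,ray(c,A(p),66))
for n,p in dict(br=(258,456),fer=(323,469),hand=(474,500)).items(): print(n,ray(c,B(p),13))
E
python3 m.py
```

```text
blocks ctr [463.1 102.4] sides [101.3  95.9  99.9  97.2] long-axis dir deg from +y 0.43
seam [464.3 102.4  34. ]
metal ctr [654.5   3.9] sides [209.4  92.8 209.2  94.6] long-axis dir deg from +y -5.57
carrier ctr [591.4 265.2] sides [206.6  72.4 207.5  71. ] long-axis dir deg from +y -7.26
grey ctr [ 570.3 -270.4] sides [199.8 130.4 201.2 131.4] long-axis dir deg from +y 3.67
jc [599.8 330.9  66. ]
j1 [376.9 311.5  66. ]
j2 [428.2 -74.1  66. ]
br [ 385.4 -226.7   13. ]
fer [ 376.5 -275.9   13. ]
hand [ 355.3 -389.7   13. ]
```

```bash
cat > go.py <<'E'
# usage: go.py X Y Z THETA -> yaw needed, then travel (cm) in tool axes after that yaw
import sys,numpy as np
from rig import r
s=r.sense();R=np.array(s["tool_rot"]);p=np.array(s["tool_pos"])
th=np.degrees(np.arctan2(R[1,0],R[0,0]))
print("t",round(s["time"],2),"pos",p.round(1),"th",th.round(2),"gap",round(s["finger_gap"],3),"F",np.array(s["wrist_force"]).round(1),"tilt",np.degrees(np.arccos(-R[2,1])).round(2))
a=[float(v) for v in sys.argv[1:]]
for k in range(0,len(a),4):
    x,y,z,t=a[k:k+4];T=np.radians(t);d=np.array([x,y,z])-p
    print("yaw",round(th-t,1),"travel cm x,y,z",round((d[0]*np.cos(T)+d[1]*np.sin(T))/10,2),round(-d[2]/10,2),round((-d[0]*np.sin(T)+d[1]*np.cos(T))/10,2))
    p=np.array([x,y,z]);th=t
E
echo
```

```text
(no output)
```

Emit:
{"method": "jog_arm", "body": {
  "grip": [100,100,100,100,100],
  "travel": [
    [0,0,0],
    [0,0,0],
    [0,0,0],
    [0,0,0],
    [0,0,0]
  ],
  "yaw": [7,7,7,7,7],
  "grip_force": 20
}}

```text
time: 0.57
tool_pos: [222.1, 610.6, 222.1]
tool_rot: [[0.822, -0.0, -0.569], [0.569, -0.001, 0.822], [-0.001, -1.0, -0.0]]
wrist_force: [0.2, -0.6, 0.1]
finger_gap: 0.997
```

Emit:
{"method": "jog_arm", "body": {
  "grip": [100,100,100,100,100],
  "travel": [
    [0,0,0],
    [0,0,0],
    [0,0,0],
    [0,0,0],
    [0,0,0]
  ],
  "yaw": [7,7,7,7,7]
}}

```text
time: 0.98
tool_pos: [222.0, 610.7, 222.2]
tool_rot: [[1.0, -0.0, 0.006], [-0.006, -0.001, 1.0], [-0.0, -1.0, -0.001]]
wrist_force: [-0.4, 1.0, 0.3]
finger_gap: 0.999
```

Emit:
{"method": "jog_arm", "body": {
  "grip": [100,100,100,100,100],
  "travel": [
    [0,0,0],
    [0,0,0],
    [0,0,0],
    [0,0,0],
    [0,0,0]
  ],
  "yaw": [7,0,0,0,0]
}}

```text
time: 1.4
tool_pos: [222.1, 610.8, 222.4]
tool_rot: [[0.993, -0.0, 0.119], [-0.119, -0.0, 0.993], [-0.0, -1.0, -0.0]]
wrist_force: [-0.8, 0.1, 0.1]
finger_gap: 1.001
```

```bash
python3 go.py 377 311.5 140 -7.3 377 311.5 30 -7.3
```

```text
t 1.4 pos [222.1 610.8 222.4] th -6.81 gap 1.001 F [-0.8  0.1  0.1] tilt 0.01
yaw 0.5 travel cm x,y,z 19.17 8.24 -27.72
yaw 0.0 travel cm x,y,z 0.0 11.0 0.0
```

Emit:
{"method": "jog_arm", "body": {
  "grip": [100,100,100,100,100],
  "travel": [
    [1.9,0.8,-2.75],
    [1.9,0.8,-2.75],
    [1.9,0.8,-2.75],
    [1.9,0.8,-2.75],
    [1.9,0.8,-2.75]
  ],
  "yaw": [0.5,0,0,0,0]
}}

```text
time: 1.82
tool_pos: [299.3, 460.7, 182.3]
tool_rot: [[0.992, 0.0, 0.128], [-0.128, 0.0, 0.992], [0.0, -1.0, 0.0]]
wrist_force: [-0.3, 0.7, -0.2]
finger_gap: 0.998
```

Emit:
{"method": "jog_arm", "body": {
  "grip": [100,100,100,100,100],
  "travel": [
    [1.9,0.8,-2.75],
    [1.9,0.8,-2.75],
    [1.9,0.8,-2.75],
    [1.9,0.8,-2.75],
    [1.9,0.8,-2.75]
  ],
  "yaw": [0,0,0,0,0]
}}

```text
time: 2.23
tool_pos: [375.5, 312.1, 142.5]
tool_rot: [[0.992, 0.0, 0.128], [-0.128, 0.001, 0.992], [0.0, -1.0, 0.001]]
wrist_force: [1.3, -0.0, 0.5]
finger_gap: 1.001
```

Emit:
{"method": "jog_arm", "body": {
  "grip": [100,100,100,100,100],
  "travel": [
    [0.2,0.2,-0.2],
    [0,0,0],
    [0,0,0],
    [0,0,0],
    [0,0,0]
  ],
  "yaw": [0,0,0,0,0]
}}

```text
time: 2.65
tool_pos: [376.1, 312.7, 140.8]
tool_rot: [[0.992, 0.0, 0.128], [-0.128, 0.0, 0.992], [0.0, -1.0, 0.0]]
wrist_force: [-0.2, 0.1, -0.1]
finger_gap: 1.001
```

```bash
python3 go.py 377 311.5 30 -7.3
python3 - <<'E'
from h import *
c=r.read_camera("wrist");cv2.imwrite("pics/w1.png",c["img"])
print(proj(c,[377,311.5,66]),proj(c,r.sense()["tool_pos"]))
np.savez("w1.npz",K=c["intrinsics"],R=c["R"],t=c["t"])
E
```

```text
t 2.65 pos [376.1 312.7 140.8] th -7.33 gap 1.001 F [-0.2  0.1 -0.1] tilt 0.03
yaw -0.0 travel cm x,y,z 0.1 11.08 -0.11
[284.36874291 223.31963098] [283.58919029 268.72159316]
```

View pics/w1.png

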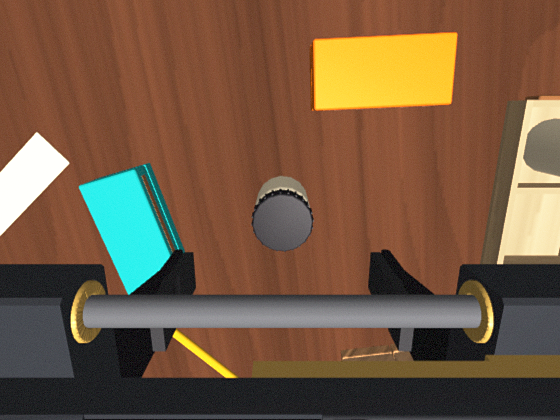

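The wrist view shows the jar cap at (283,220), against a predicted (284,223), so the aim is good to about 1 mm. The turquoise look-alike at (130,225) is clear of the fingers.

Emit:
{"method": "jog_arm", "body": {
  "grip": [100,100,100,100,100],
  "travel": [
    [0.1,2.5,-0.1],
    [0,2.5,0],
    [0,2.5,0],
    [0,2,0],
    [0,1.6,0]
  ],
  "yaw": [0,0,0,0,0]
}}

```text
time: 3.12
tool_pos: [376.6, 310.5, 28.0]
tool_rot: [[0.992, -0.001, 0.129], [-0.129, -0.001, 0.992], [-0.001, -1.0, -0.001]]
wrist_force: [0.4, 0.2, 0.4]
finger_gap: 0.997
```

Emit:
{"method": "jog_arm", "body": {
  "grip": [100,30,30,30,30],
  "travel": [
    [0,0,0],
    [0,0,0],
    [0,0,0],
    [0,0,0],
    [0,0,0]
  ],
  "yaw": [0,0,0,0,0]
}}

```text
time: 3.53
tool_pos: [378.1, 310.9, 30.7]
tool_rot: [[0.992, 0.001, 0.13], [-0.13, 0.002, 0.992], [0.001, -1.0, 0.002]]
wrist_force: [0.2, 0.4, -0.9]
finger_gap: 0.782
```

Emit:
{"method": "jog_arm", "body": {
  "grip": [30,30,30,30,30],
  "travel": [
    [0,0,0],
    [0,0,0],
    [0,0,0],
    [0,-1,0],
    [0,-2,0]
  ],
  "yaw": [0,0,0,0,0]
}}

```text
time: 3.95
tool_pos: [376.3, 308.8, 58.5]
tool_rot: [[0.991, -0.003, 0.13], [-0.13, -0.004, 0.991], [-0.002, -1.0, -0.004]]
wrist_force: [-1.0, -0.3, -2.2]
finger_gap: 0.494
```

```bash
python3 go.py 377 311.5 110 -7.3 591.4 265.2 110 -7.3 591.4 265.2 36 -7.3
```

```text
t 3.95 pos [376.3 308.8  58.5] th -7.49 gap 0.494 F [-1.  -0.3 -2.2] tilt 0.25
yaw -0.2 travel cm x,y,z 0.04 -5.15 0.28
yaw 0.0 travel cm x,y,z 21.85 -0.0 -1.87
yaw 0.0 travel cm x,y,z 0.0 7.4 0.0
```

Emit:
{"method": "jog_arm", "body": {
  "grip": [30,30,30,30,30],
  "travel": [
    [0,-1.5,0],
    [0,-2,0.1],
    [1,-1.6,0.1],
    [2,0,0],
    [2.5,0,-0.2]
  ],
  "yaw": [0,0,0,0,0]
}}

```text
time: 4.37
tool_pos: [432.1, 304.5, 112.6]
tool_rot: [[0.992, 0.001, 0.128], [-0.128, 0.003, 0.992], [0.001, -1.0, 0.003]]
wrist_force: [0.2, 0.7, -1.5]
finger_gap: 0.495
```

Emit:
{"method": "jog_arm", "body": {
  "grip": [30,30,30,30,30],
  "travel": [
    [2.7,0,-0.3],
    [2.7,0,-0.3],
    [2.7,0,-0.3],
    [2.7,0,-0.3],
    [2.5,0,-0.3]
  ],
  "yaw": [0,0,0,0,0]
}}

```text
time: 4.78
tool_pos: [563.3, 270.3, 111.1]
tool_rot: [[0.991, 0.0, 0.13], [-0.13, -0.0, 0.991], [0.0, -1.0, -0.0]]
wrist_force: [0.2, 0.4, -1.1]
finger_gap: 0.497
```

Emit:
{"method": "jog_arm", "body": {
  "grip": [30,30,30,30,30],
  "travel": [
    [2,0,-0.2],
    [1,0,0],
    [0,0,0],
    [0,0,0],
    [0,0,0]
  ],
  "yaw": [0,0,0,0,0]
}}

```text
time: 5.2
tool_pos: [590.2, 265.7, 110.6]
tool_rot: [[0.992, -0.001, 0.129], [-0.129, 0.0, 0.992], [-0.001, -1.0, 0.0]]
wrist_force: [-0.2, 0.0, -1.1]
finger_gap: 0.497
```

```bash
python3 go.py 591.4 265.2 36 -7.3
python3 - <<'E'
from h import *
c=r.read_camera("wrist");cv2.imwrite("pics/w2.png",c["img"])
th=np.radians(-7.26);ex=np.array([np.cos(th),np.sin(th),0]);ey=np.array([-np.sin(th),np.cos(th),0]);C=np.array([591.4,265.2,24])
for a,b in((-36,-103),(36,-103),(36,103),(-36,103),(-31,-36),(31,-36)):print(a,b,proj(c,C+a*ex+b*ey).round(0))
E
```

```text
t 5.2 pos [590.2 265.7 110.6] th -7.43 gap 0.497 F [-0.2  0.  -1.1] tilt 0.07
yaw -0.1 travel cm x,y,z 0.13 7.46 -0.04
-36 -103 [241. 339.]
36 -103 [329. 339.]
36 103 [340.  65.]
-36 103 [229.  65.]
-31 -36 [244. 263.]
31 -36 [326. 263.]
```

View pics/w2.png

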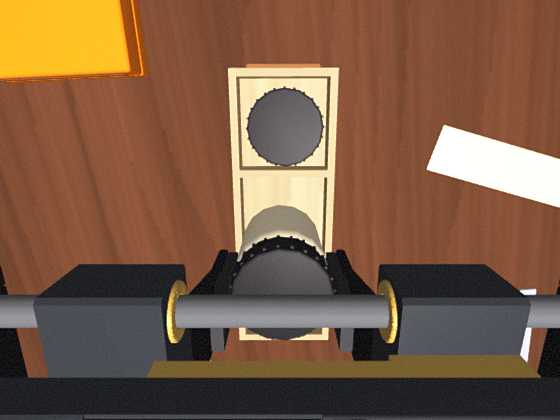

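The jar is held and upright. The carrier's far corners are at (229,68) and (338,67), within 3 px of prediction, so I lower the jar.

Emit:
{"method": "jog_arm", "body": {
  "grip": [30,30,30,30,30],
  "travel": [
    [0.1,1.8,0],
    [0,1.8,0],
    [0,1.5,0],
    [0,1,0],
    [0,0.6,0]
  ],
  "yaw": [0,0,0,0,0]
}}

```text
time: 5.67
tool_pos: [591.1, 265.2, 42.4]
tool_rot: [[0.992, -0.002, 0.129], [-0.129, -0.0, 0.992], [-0.002, -1.0, -0.001]]
wrist_force: [-0.4, -0.4, -0.1]
finger_gap: 0.496
```

Emit:
{"method": "jog_arm", "body": {
  "grip": [30,30,30,30,30],
  "travel": [
    [0,0.3,0],
    [0,0.2,0],
    [0,0.1,0],
    [0,0.1,0],
    [0,0.1,0]
  ],
  "yaw": [0,0,0,0,0]
}}

```text
time: 6.08
tool_pos: [592.6, 265.5, 38.3]
tool_rot: [[0.992, -0.0, 0.13], [-0.13, 0.002, 0.992], [-0.0, -1.0, 0.002]]
wrist_force: [-11.6, -4.3, 24.6]
finger_gap: 0.494
```

```bash
python3 go.py 591.4 265.2 34.5 -7.3
```

```text
t 6.08 pos [592.6 265.5  38.3] th -7.47 gap 0.494 F [-11.6  -4.3  24.6] tilt 0.1
yaw -0.2 travel cm x,y,z -0.11 0.38 -0.04
```

Emit:
{"method": "jog_arm", "body": {
  "grip": [30,30,30,30,30],
  "travel": [
    [0,-0.1,0],
    [0,-0.1,0],
    [0,-0.05,0],
    [0,0,0],
    [0,0,0]
  ],
  "yaw": [0,0,0,0,0]
}}

```text
time: 6.5
tool_pos: [592.8, 264.9, 38.5]
tool_rot: [[0.991, 0.001, 0.13], [-0.13, 0.0, 0.991], [0.001, -1.0, 0.0]]
wrist_force: [-1.1, 0.4, 3.5]
finger_gap: 0.49
```

```bash
python3 go.py 591.4 265.2 34.5 -7.3;  python3 - <<'E'
from h import *
c=r.read_camera("scene");crop(c["img"],290,160,420,260,6,"pics/s2.png")
E
```

```text
t 6.5 pos [592.8 264.9  38.5] th -7.49 gap 0.49 F [-1.1  0.4  3.5] tilt 0.04
yaw -0.2 travel cm x,y,z -0.15 0.4 0.01
```

View pics/s2.png

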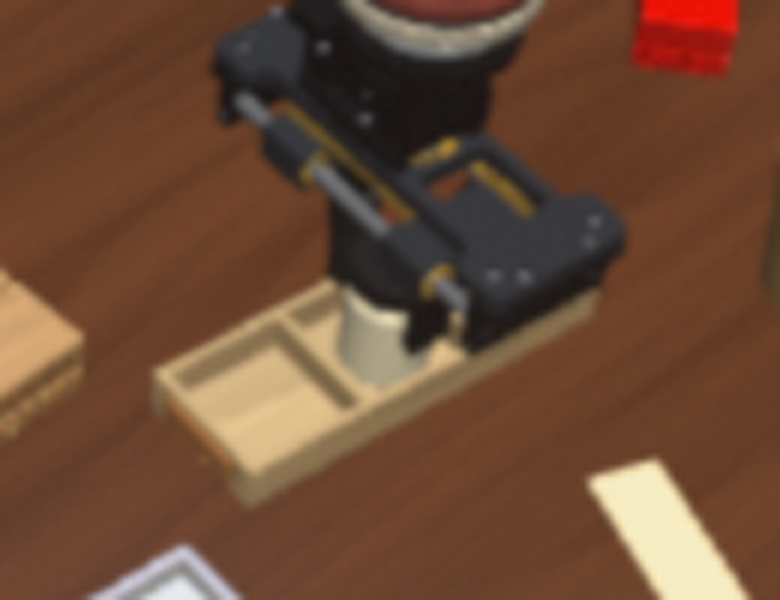

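The jar stands in the middle cell at crop (380,340), and the contact force dropped when I relieved it. I release it and move on to the second jar.

Emit:
{"method": "jog_arm", "body": {
  "grip": [60,60,70,80,80],
  "travel": [
    [0,0,0],
    [0,0,0],
    [0,0,0],
    [0,0,0],
    [0,0,0]
  ],
  "yaw": [0,0,0,0,0]
}}

```text
time: 6.97
tool_pos: [592.4, 264.7, 37.8]
tool_rot: [[0.991, -0.0, 0.13], [-0.13, -0.0, 0.991], [-0.0, -1.0, -0.0]]
wrist_force: [0.8, -0.4, 0.7]
finger_gap: 0.739
```

Emit:
{"method": "jog_arm", "body": {
  "grip": [80,80,80,80,80],
  "travel": [
    [0,0,0],
    [0,-1,0],
    [0,-2.5,0],
    [0,-3,0],
    [0,-3,0]
  ],
  "yaw": [0,0,0,0,0]
}}

```text
time: 7.38
tool_pos: [592.2, 264.4, 134.5]
tool_rot: [[0.991, -0.001, 0.131], [-0.131, -0.001, 0.991], [-0.001, -1.0, -0.001]]
wrist_force: [0.7, 0.7, 0.2]
finger_gap: 0.803
```

```bash
python3 go.py 428.2 -74.1 140 -7.3 428.2 -74.1 30.5 -7.3
```

```text
t 7.38 pos [592.2 264.4 134.5] th -7.51 gap 0.803 F [0.7 0.7 0.2] tilt 0.05
yaw -0.2 travel cm x,y,z -11.96 -0.55 -35.66
yaw 0.0 travel cm x,y,z 0.0 10.95 0.0
```

Emit:
{"method": "jog_arm", "body": {
  "grip": [100,100,100,100,100],
  "travel": [
    [-1,-0.5,-3],
    [-1,0,-3],
    [-1,0,-3],
    [-1,0,-3],
    [-1,0,-3]
  ],
  "yaw": [0,0,0,0,0]
}}

```text
time: 7.8
tool_pos: [522.7, 121.2, 138.8]
tool_rot: [[0.991, 0.001, 0.13], [-0.13, 0.001, 0.991], [0.001, -1.0, 0.001]]
wrist_force: [0.6, 0.1, 1.0]
finger_gap: 0.992
```

Emit:
{"method": "jog_arm", "body": {
  "grip": [100,100,100,100,100],
  "travel": [
    [-1,0,-3],
    [-1,0,-3],
    [-1,0,-3],
    [-1,0,-3],
    [-1,0,-3]
  ],
  "yaw": [0,0,0,0,0]
}}

```text
time: 8.22
tool_pos: [453.5, -21.0, 138.7]
tool_rot: [[0.991, 0.001, 0.131], [-0.131, 0.001, 0.991], [0.001, -1.0, 0.001]]
wrist_force: [-0.2, -0.0, 0.8]
finger_gap: 1.0
```

Emit:
{"method": "jog_arm", "body": {
  "grip": [100,100,100,100,100],
  "travel": [
    [-1,0,-3],
    [-1,0,-2.7],
    [0,0,0],
    [0,0,0],
    [0,0,0]
  ],
  "yaw": [0,0,0,0,0]
}}

```text
time: 8.63
tool_pos: [427.5, -73.0, 138.7]
tool_rot: [[0.991, 0.001, 0.13], [-0.13, 0.001, 0.991], [0.001, -1.0, 0.001]]
wrist_force: [-0.0, 0.3, -0.4]
finger_gap: 0.998
```

```bash
python3 go.py 428.2 -74.1 30.5 -7.3
python3 - <<'E'
from h import *
c=r.read_camera("wrist");i=c["img"]
print(proj(c,[428.2,-74.1,66]),proj(c,[450.2,-74.1,66]))
g=cv2.GaussianBlur(cv2.cvtColor(i,cv2.COLOR_BGR2GRAY),(5,5),1)
print(cv2.HoughCircles(g[:260],cv2.HOUGH_GRADIENT,1.2,60,param1=100,param2=25,minRadius=22,maxRadius=40))
cv2.imwrite("pics/w3.png",i)
E
```

```text
t 8.63 pos [427.5 -73.  138.7] th -7.5 gap 0.998 F [-0.   0.3 -0.4] tilt 0.09
yaw -0.2 travel cm x,y,z 0.08 10.82 -0.1
[284.11058494 224.22362469] [315.74342815 220.24418378]
[[[282.6      223.8       31.119999]
  [141.       130.20001   39.28    ]]]
```

Emit:
{"method": "jog_arm", "body": {
  "grip": [100,100,100,100,100],
  "travel": [
    [0,2.5,-0.1],
    [0,2.5,0],
    [0,2.5,0],
    [0,2,0],
    [0,1.3,0]
  ],
  "yaw": [0,0,0,0,0]
}}

```text
time: 9.1
tool_pos: [426.3, -73.6, 28.1]
tool_rot: [[0.992, -0.002, 0.128], [-0.128, -0.001, 0.992], [-0.002, -1.0, -0.001]]
wrist_force: [-0.8, 0.1, 0.3]
finger_gap: 1.004
```

Emit:
{"method": "jog_arm", "body": {
  "grip": [100,30,30,30,30],
  "travel": [
    [0,0,0],
    [0,0,0],
    [0,0,0],
    [0,0,0],
    [0,0,0]
  ],
  "yaw": [0,0,0,0,0]
}}

```text
time: 9.52
tool_pos: [427.7, -74.3, 31.0]
tool_rot: [[0.992, 0.002, 0.13], [-0.13, 0.001, 0.992], [0.002, -1.0, 0.001]]
wrist_force: [0.0, -0.1, -0.5]
finger_gap: 0.78
```

Emit:
{"method": "jog_arm", "body": {
  "grip": [30,30,30,30,30],
  "travel": [
    [0,0,0],
    [0,0,0],
    [0,0,0],
    [0,0,0],
    [0,0,0]
  ],
  "yaw": [0,0,0,0,0]
}}

```text
time: 9.93
tool_pos: [427.0, -74.5, 30.3]
tool_rot: [[0.991, 0.0, 0.13], [-0.13, 0.0, 0.991], [0.0, -1.0, 0.0]]
wrist_force: [-0.4, 1.0, 2.5]
finger_gap: 0.497
```

Emit:
{"method": "jog_arm", "body": {
  "grip": [30,30,30,30,30],
  "travel": [
    [0,0,0],
    [0,-1,0],
    [0,-2,0],
    [0,-2.5,0],
    [0,-2.5,0]
  ],
  "yaw": [0,0,0,0,0]
}}

```text
time: 10.35
tool_pos: [426.1, -75.1, 111.2]
tool_rot: [[0.991, -0.001, 0.131], [-0.131, -0.001, 0.991], [-0.001, -1.0, -0.001]]
wrist_force: [0.8, 0.3, -0.7]
finger_gap: 0.495
```

```bash
python3 go.py 582.9 198.7 120 -7.3 582.9 198.7 36 -7.3
```

```text
t 10.35 pos [426.1 -75.1 111.2] th -7.54 gap 0.495 F [ 0.8  0.3 -0.7] tilt 0.1
yaw -0.2 travel cm x,y,z 12.08 -0.88 29.15
yaw 0.0 travel cm x,y,z 0.0 8.4 0.0
```

Emit:
{"method": "jog_arm", "body": {
  "grip": [30,30,30,30,30],
  "travel": [
    [0.6,-0.9,1.4],
    [1.2,0,2.9],
    [1.2,0,2.9],
    [1.2,0,2.9],
    [1.2,0,2.9]
  ],
  "yaw": [-0.2,0,0,0,0]
}}

```text
time: 10.77
tool_pos: [497.4, 49.7, 119.1]
tool_rot: [[0.992, -0.0, 0.127], [-0.127, 0.0, 0.992], [-0.0, -1.0, 0.0]]
wrist_force: [-0.1, -0.7, -0.4]
finger_gap: 0.493
```

Emit:
{"method": "jog_arm", "body": {
  "grip": [30,30,30,30,30],
  "travel": [
    [1.2,0,2.9],
    [1.2,0,2.9],
    [1.2,0,2.9],
    [1.2,0,2.9],
    [1.2,0,2.9]
  ],
  "yaw": [0,0,0,0,0]
}}

```text
time: 11.18
tool_pos: [575.0, 186.1, 118.6]
tool_rot: [[0.992, -0.001, 0.126], [-0.126, -0.0, 0.992], [-0.001, -1.0, -0.0]]
wrist_force: [0.7, -1.1, -0.8]
finger_gap: 0.5
```

Emit:
{"method": "jog_arm", "body": {
  "grip": [30,30,30,30,30],
  "travel": [
    [0.6,0,1.7],
    [0,0,0],
    [0,0,0],
    [0,0,0],
    [0,0,0]
  ],
  "yaw": [0,0,0,0,0]
}}

```text
time: 11.6
tool_pos: [582.6, 198.7, 119.0]
tool_rot: [[0.992, -0.0, 0.128], [-0.128, -0.0, 0.992], [-0.0, -1.0, -0.0]]
wrist_force: [0.4, -0.6, -1.6]
finger_gap: 0.494
```

```bash
python3 go.py 582.9 198.7 40 -7.3
```

```text
t 11.6 pos [582.6 198.7 119. ] th -7.37 gap 0.494 F [ 0.4 -0.6 -1.6] tilt 0.04
yaw -0.1 travel cm x,y,z 0.03 7.9 -0.0
```

Emit:
{"method": "jog_arm", "body": {
  "grip": [30,30,30,30,30],
  "travel": [
    [0,2.2,0],
    [0,2.2,0],
    [0,1.7,0],
    [0,1,0],
    [0,0.6,0]
  ],
  "yaw": [0,0,0,0,0]
}}

```text
time: 12.02
tool_pos: [582.2, 198.9, 41.0]
tool_rot: [[0.992, -0.001, 0.128], [-0.128, -0.001, 0.992], [-0.001, -1.0, -0.001]]
wrist_force: [-0.1, 0.6, -1.3]
finger_gap: 0.496
```

Emit:
{"method": "jog_arm", "body": {
  "grip": [30,30,30,30,30],
  "travel": [
    [0,0.2,0],
    [0,0.1,0],
    [0,0.1,0],
    [0,0,0],
    [0,0,0]
  ],
  "yaw": [0,0,0,0,0]
}}

```text
time: 12.43
tool_pos: [583.4, 200.0, 38.7]
tool_rot: [[0.992, 0.001, 0.127], [-0.127, 0.0, 0.992], [0.001, -1.0, 0.001]]
wrist_force: [0.4, 0.2, -1.0]
finger_gap: 0.497
```

Emit:
{"method": "jog_arm", "body": {
  "grip": [30,30,30,30,30],
  "travel": [
    [0,0.1,0],
    [0,0.05,0],
    [0,0.05,0],
    [0,0,0],
    [0,0,0]
  ],
  "yaw": [0,0,0,0,0]
}}

```text
time: 12.85
tool_pos: [582.9, 199.9, 36.0]
tool_rot: [[0.992, -0.0, 0.127], [-0.127, -0.0, 0.992], [-0.0, -1.0, -0.0]]
wrist_force: [-0.8, -1.0, -0.9]
finger_gap: 0.495
```

Emit:
{"method": "jog_arm", "body": {
  "grip": [30,30,30,30,30],
  "travel": [
    [0,0.05,0],
    [0,0.05,0],
    [0,0.03,0],
    [0,0,0],
    [0,0,0]
  ],
  "yaw": [0,0,0,0,0]
}}

```text
time: 13.27
tool_pos: [582.9, 199.9, 34.7]
tool_rot: [[0.992, -0.0, 0.127], [-0.127, -0.0, 0.992], [-0.0, -1.0, -0.0]]
wrist_force: [0.1, 0.0, -1.3]
finger_gap: 0.495
```

Emit:
{"method": "jog_arm", "body": {
  "grip": [30,30,30,30,30],
  "travel": [
    [0,0.05,0],
    [0,0,0],
    [0,0,0],
    [0,0,0],
    [0,0,0]
  ],
  "yaw": [0,0,0,0,0]
}}

```text
time: 13.68
tool_pos: [583.0, 199.9, 34.4]
tool_rot: [[0.992, 0.0, 0.127], [-0.127, 0.0, 0.992], [0.0, -1.0, 0.0]]
wrist_force: [-0.0, -0.6, 0.8]
finger_gap: 0.494
```

Emit:
{"method": "jog_arm", "body": {
  "grip": [60,60,70,80,80],
  "travel": [
    [0,0,0],
    [0,0,0],
    [0,0,0],
    [0,0,0],
    [0,0,0]
  ],
  "yaw": [0,0,0,0,0]
}}

```text
time: 14.1
tool_pos: [583.0, 199.9, 34.2]
tool_rot: [[0.992, -0.0, 0.127], [-0.127, -0.0, 0.992], [0.0, -1.0, -0.0]]
wrist_force: [-0.1, -0.2, 1.1]
finger_gap: 0.738
```

Emit:
{"method": "jog_arm", "body": {
  "grip": [80,80,80,80,80],
  "travel": [
    [0,0,0],
    [0,-1,0],
    [0,-2.5,0],
    [0,-3,0],
    [0,-3,0]
  ],
  "yaw": [0,0,0,0,0]
}}

```text
time: 14.52
tool_pos: [582.6, 199.5, 130.7]
tool_rot: [[0.992, -0.001, 0.127], [-0.127, -0.001, 0.992], [-0.001, -1.0, -0.001]]
wrist_force: [0.2, 0.7, 0.0]
finger_gap: 0.802
```

```bash
python3 go.py 489 185 120 0.4 489 185 14 0.4 489 87 14 0.4
```

```text
t 14.52 pos [582.6 199.5 130.7] th -7.31 gap 0.802 F [0.2 0.7 0. ] tilt 0.06
yaw -7.7 travel cm x,y,z -9.37 1.07 -1.38
yaw 0.0 travel cm x,y,z 0.0 10.6 0.0
yaw 0.0 travel cm x,y,z -0.07 -0.0 -9.8
```

Emit:
{"method": "jog_arm", "body": {
  "grip": [14,14,14,14,14],
  "travel": [
    [0,0,0],
    [0,0,0],
    [-3,0.3,-0.5],
    [-3,0.4,-0.5],
    [-3.4,0.3,-0.4]
  ],
  "yaw": [-4,-3.7,0,0,0]
}}

```text
time: 14.93
tool_pos: [488.7, 184.4, 119.5]
tool_rot: [[1.0, 0.001, -0.006], [0.006, -0.0, 1.0], [0.001, -1.0, -0.0]]
wrist_force: [-0.7, 0.7, 1.2]
finger_gap: 0.508
```

Emit:
{"method": "jog_arm", "body": {
  "grip": [14,14,14,14,14],
  "travel": [
    [0,0,0],
    [0,0,0],
    [0,0,0],
    [0,0,0],
    [0,0,0]
  ],
  "yaw": [0,0,0,0,0]
}}

```text
time: 15.35
tool_pos: [490.2, 185.2, 119.7]
tool_rot: [[1.0, 0.001, -0.007], [0.007, -0.0, 1.0], [0.001, -1.0, -0.0]]
wrist_force: [-0.3, 0.4, -0.3]
finger_gap: 0.168
```

```bash
python3 go.py 489 185 14 0.4
python3 - <<'E'
from h import *
c=r.read_camera("top");i=c["img"]
print([proj(c,p).round(1) for p in([512,152,34],[512,52,34],[439,152,34])])
crop(i,170,110,370,260,4,"pics/t4.png")
E
```

```text
t 15.35 pos [490.2 185.2 119.7] th 0.38 gap 0.168 F [-0.3  0.4 -0.3] tilt 0.06
yaw -0.0 travel cm x,y,z -0.12 10.57 -0.02
[array([267.8, 193.6]), array([307.8, 194.4]), array([267.2, 222.6])]
```

View pics/t4.png

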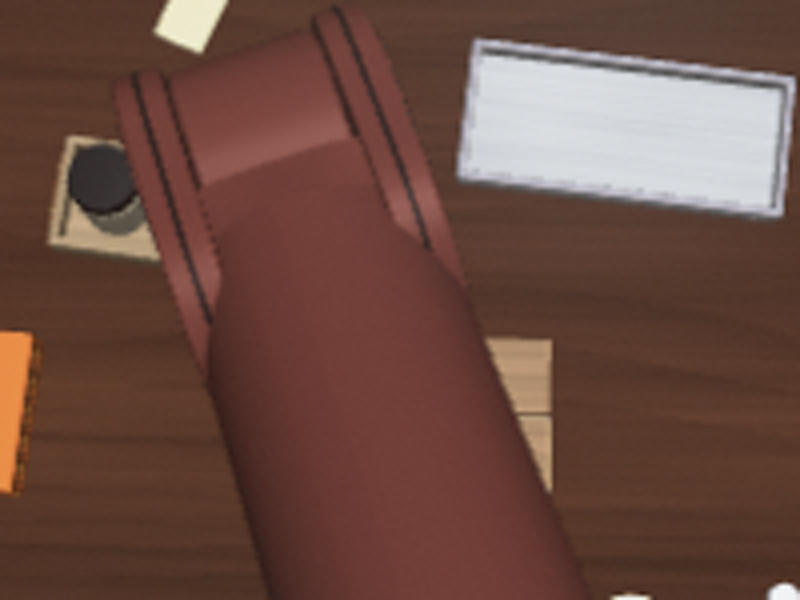

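The arm hides most of the top view. The visible block corner, (552,340), hasn't moved. Next I lower the gripper and push block_b towards -y.

Emit:
{"method": "jog_arm", "body": {
  "grip": [14,14,14,14,14],
  "travel": [
    [-0.1,2.5,0],
    [0,2.5,0],
    [0,2.5,0],
    [0,2,0],
    [0,1,0]
  ],
  "yaw": [0,0,0,0,0]
}}

```text
time: 15.82
tool_pos: [487.2, 184.4, 11.8]
tool_rot: [[1.0, -0.002, -0.007], [0.007, -0.002, 1.0], [-0.002, -1.0, -0.002]]
wrist_force: [0.3, 0.3, -0.0]
finger_gap: 0.14
```

Emit:
{"method": "jog_arm", "body": {
  "grip": [14,14,14,14,14],
  "travel": [
    [0,0,-1],
    [0,0,-1],
    [0,0,-0.8],
    [0,0,-0.8],
    [0,0,-0.8]
  ],
  "yaw": [0,0,0,0,0]
}}

```text
time: 16.23
tool_pos: [489.2, 140.5, 15.4]
tool_rot: [[1.0, 0.002, -0.007], [0.007, 0.001, 1.0], [0.002, -1.0, 0.001]]
wrist_force: [1.3, 1.1, 1.3]
finger_gap: 0.143
```

Emit:
{"method": "jog_arm", "body": {
  "grip": [14,14,14,14,14],
  "travel": [
    [0,0,-0.8],
    [0,0,-0.8],
    [0,0,-0.8],
    [0,0,-0.8],
    [0,0,-0.8]
  ],
  "yaw": [0,0,0,0,0]
}}

```text
time: 16.65
tool_pos: [488.6, 100.5, 14.3]
tool_rot: [[1.0, 0.0, -0.007], [0.007, 0.0, 1.0], [0.0, -1.0, 0.0]]
wrist_force: [0.0, 1.4, 1.0]
finger_gap: 0.14
```

Emit:
{"method": "jog_arm", "body": {
  "grip": [14,14,14,14,14],
  "travel": [
    [0,0,-0.6],
    [0,0,-0.5],
    [0,0,-0.3],
    [0,0,0],
    [0,0,0]
  ],
  "yaw": [0,0,0,0,0]
}}

```text
time: 17.07
tool_pos: [488.6, 87.0, 14.1]
tool_rot: [[1.0, -0.0, -0.007], [0.007, -0.0, 1.0], [-0.0, -1.0, -0.0]]
wrist_force: [-0.2, 0.1, -0.2]
finger_gap: 0.143
```

```bash
python3 go.py 489 87 14 0.4
python3 - <<'E'
from h import *
c=r.read_camera("scene");i=c["img"]
print([proj(c,p).round(1) for p in([512,77,34],[464,77,34],[512,-23,34],[464,152,34])])
crop(i,200,150,350,270,5,"pics/s5.png")
E
```

```text
t 17.07 pos [488.6  87.   14.1] th 0.4 gap 0.143 F [-0.2  0.1 -0.2] tilt 0.03
yaw 0.0 travel cm x,y,z 0.04 0.01 -0.0
[array([282.6, 230.4]), array([271.1, 220.2]), array([253.1, 250.3]), array([291.8, 206.8])]
```

View pics/s5.png

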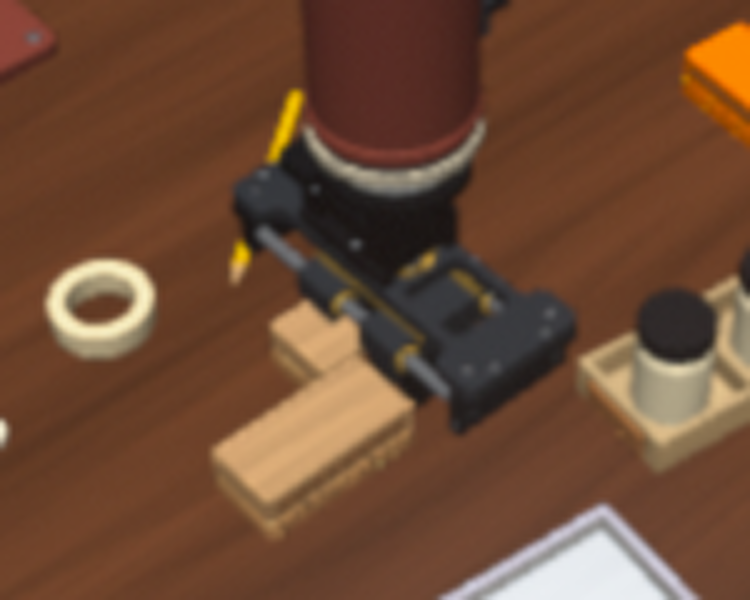

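Block_b slid straight: its corners at crop (268,505) and (413,405) match the prediction. Its centre is now about (488,27), so I go and grip it.

Emit:
{"method": "jog_arm", "body": {
  "grip": [14,14,100,100,100],
  "travel": [
    [0,-2,0.2],
    [0,-3,0],
    [0,-1.5,-2],
    [0,0,-2],
    [0,0,-2.2]
  ],
  "yaw": [0,0,0,0,0]
}}

```text
time: 17.53
tool_pos: [490.0, 27.6, 80.4]
tool_rot: [[1.0, 0.002, -0.009], [0.009, 0.001, 1.0], [0.002, -1.0, 0.001]]
wrist_force: [-1.0, 0.3, -0.5]
finger_gap: 0.287
```

Emit:
{"method": "jog_arm", "body": {
  "grip": [100,100,100,100,100],
  "travel": [
    [0,0,0],
    [0,0,0],
    [0,0,0],
    [0,0,0],
    [0,0,0]
  ],
  "yaw": [0,0,0,0,0]
}}

```text
time: 17.95
tool_pos: [489.1, 28.2, 79.1]
tool_rot: [[1.0, -0.0, -0.009], [0.009, -0.0, 1.0], [-0.0, -1.0, -0.0]]
wrist_force: [-0.4, -0.6, -1.0]
finger_gap: 0.661
```

Emit:
{"method": "jog_arm", "body": {
  "grip": [100,100,100,100,100],
  "travel": [
    [0,0,0],
    [0,0,0],
    [0,0,0],
    [0,0,0],
    [0,0,0]
  ],
  "yaw": [0,0,0,0,0]
}}

```text
time: 18.37
tool_pos: [489.2, 27.2, 79.2]
tool_rot: [[1.0, -0.0, -0.007], [0.007, -0.0, 1.0], [-0.0, -1.0, -0.0]]
wrist_force: [0.5, 0.2, -0.1]
finger_gap: 0.972
```

```bash
python3 go.py 488 27 12 0.4
python3 - <<'E'
from h import *
c=r.read_camera("wrist");i=c["img"]
print([proj(c,p).round(1) for p in([512,77,34],[464,77,34],[464,-23,34],[512,-23,34])])
cv2.imwrite("pics/w6.png",i)
E
```

```text
t 18.37 pos [489.2  27.2  79.2] th 0.42 gap 0.972 F [ 0.5  0.2 -0.1] tilt 0.01
yaw 0.0 travel cm x,y,z -0.12 6.72 -0.02
[array([323.5, 156.2]), array([240.5, 155.6]), array([244.4, 308.4]), array([317.4, 308.8])]
```

View pics/w6.png

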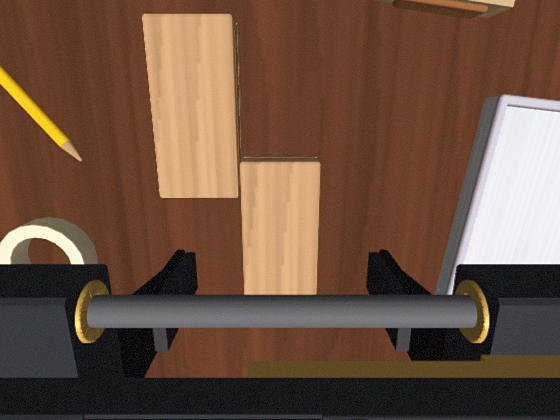

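The block's near edge is at columns 241–320, row 161. That is about 3 mm further towards -y than predicted, so I correct the centre to y≈24.

Emit:
{"method": "jog_arm", "body": {
  "grip": [100,100,100,100,100],
  "travel": [
    [-0.2,1.5,-0.3],
    [0,2,0],
    [0,2,0],
    [0,1.2,0],
    [0,0,0]
  ],
  "yaw": [0,0,0,0,0],
  "grip_force": 30
}}

```text
time: 18.83
tool_pos: [485.5, 23.9, 10.1]
tool_rot: [[1.0, -0.004, -0.007], [0.007, -0.001, 1.0], [-0.004, -1.0, -0.001]]
wrist_force: [-0.8, -0.7, -0.3]
finger_gap: 1.0
```

Emit:
{"method": "jog_arm", "body": {
  "grip": [40,40,40,40,40],
  "travel": [
    [0,0,0],
    [0,0,0],
    [0,0,0],
    [0,0,0],
    [0,0,0]
  ],
  "yaw": [0,0,0,0,0]
}}

```text
time: 19.25
tool_pos: [487.7, 24.4, 12.9]
tool_rot: [[1.0, 0.001, -0.007], [0.007, 0.001, 1.0], [0.001, -1.0, 0.001]]
wrist_force: [0.0, 0.4, -0.2]
finger_gap: 0.706
```

Emit:
{"method": "jog_arm", "body": {
  "grip": [40,40,40,40,40],
  "travel": [
    [0,0,0],
    [0,0,0],
    [0,0,0],
    [0,0,0],
    [0,0,0]
  ],
  "yaw": [0,0,0,0,0]
}}

```text
time: 19.67
tool_pos: [487.4, 24.3, 12.5]
tool_rot: [[1.0, 0.0, -0.007], [0.007, 0.0, 1.0], [0.0, -1.0, 0.0]]
wrist_force: [-0.8, -0.4, 4.5]
finger_gap: 0.545
```

Emit:
{"method": "jog_arm", "body": {
  "grip": [40,40,40,40,40],
  "travel": [
    [0,0,0],
    [0,-1.5,0],
    [0,-2.5,0],
    [0,-2.5,0],
    [0,-2.5,0]
  ],
  "yaw": [0,0,0,0,0]
}}

```text
time: 20.08
tool_pos: [486.5, 23.8, 102.8]
tool_rot: [[1.0, -0.001, -0.007], [0.007, -0.001, 1.0], [-0.001, -1.0, -0.001]]
wrist_force: [1.3, 1.0, -2.1]
finger_gap: 0.547
```

```bash
python3 go.py 573.4 -318.8 100 0.4 573.4 -318.8 100 -86.3
```

```text
t 20.08 pos [486.5  23.8 102.8] th 0.39 gap 0.547 F [ 1.3  1.  -2.1] tilt 0.09
yaw -0.0 travel cm x,y,z 8.45 0.28 -34.32
yaw 86.7 travel cm x,y,z 0.0 -0.0 0.0
```

Emit:
{"method": "jog_arm", "body": {
  "grip": [40,40,40,40,40],
  "travel": [
    [0.5,0,-2],
    [0.7,0,-3],
    [0.8,0,-3.2],
    [0.8,0,-3.2],
    [0.8,0,-3.2]
  ],
  "yaw": [0,0,0,0,0]
}}

```text
time: 20.5
tool_pos: [524.2, -122.8, 102.1]
tool_rot: [[1.0, -0.0, -0.008], [0.008, 0.0, 1.0], [-0.0, -1.0, 0.0]]
wrist_force: [0.3, 0.7, -1.7]
finger_gap: 0.548
```

Emit:
{"method": "jog_arm", "body": {
  "grip": [40,40,40,40,40],
  "travel": [
    [0.8,0,-3.2],
    [0.8,0,-3.2],
    [0.8,0,-3.2],
    [0.8,0,-3.2],
    [0.8,0,-3.2]
  ],
  "yaw": [0,0,0,0,0]
}}

```text
time: 20.92
tool_pos: [565.3, -282.5, 101.5]
tool_rot: [[1.0, -0.001, -0.008], [0.008, 0.0, 1.0], [-0.001, -1.0, 0.0]]
wrist_force: [1.5, 0.1, -0.9]
finger_gap: 0.547
```

Emit:
{"method": "jog_arm", "body": {
  "grip": [40,40,40,40,40],
  "travel": [
    [0.8,0,-3.2],
    [0,0,-0.5],
    [0,0,0],
    [0,0,0],
    [0,0,0]
  ],
  "yaw": [0,0,7,7,7]
}}

```text
time: 21.33
tool_pos: [573.1, -318.5, 101.5]
tool_rot: [[0.934, -0.001, 0.358], [-0.358, 0.0, 0.934], [-0.001, -1.0, -0.0]]
wrist_force: [0.6, 0.8, -1.5]
finger_gap: 0.545
```

Emit:
{"method": "jog_arm", "body": {
  "grip": [40,40,40,40,40],
  "travel": [
    [0,0,0],
    [0,0,0],
    [0,0,0],
    [0,0,0],
    [0,0,0]
  ],
  "yaw": [7,7,7,7,7]
}}

```text
time: 21.75
tool_pos: [573.4, -317.8, 101.6]
tool_rot: [[0.56, -0.001, 0.828], [-0.828, 0.0, 0.56], [-0.001, -1.0, -0.001]]
wrist_force: [-0.4, 0.2, -2.0]
finger_gap: 0.552
```

Emit:
{"method": "jog_arm", "body": {
  "grip": [40,40,40,40,40],
  "travel": [
    [0,0,0],
    [0,0,0],
    [0,0,0],
    [0,0,0],
    [0,0,0]
  ],
  "yaw": [7,7,7,7,2.7]
}}

```text
time: 22.17
tool_pos: [573.5, -317.8, 101.5]
tool_rot: [[0.058, -0.001, 0.998], [-0.998, 0.0, 0.058], [-0.0, -1.0, -0.001]]
wrist_force: [0.4, 0.4, -2.4]
finger_gap: 0.55
```

```bash
python3 go.py 573.4 -318.8 60 -86.3;python3 - <<'E'
from h import *
c=r.read_camera("wrist");i=c["img"]
th=np.radians(3.67);ex=np.array([np.cos(th),np.sin(th),0]);ey=np.array([-np.sin(th),np.cos(th),0]);C=np.array([570.3,-270.4,18])
for a,b in((66,-99.5),(66,99.5),(66,0),(-66,-99.5)):print(a,b,proj(c,C+a*ex+b*ey).round(0))
cv2.imwrite("pics/w7.png",i)
E
```

```text
t 22.17 pos [ 573.5 -317.8  101.5] th -86.68 gap 0.55 F [ 0.4  0.4 -2.4] tilt 0.07
yaw -0.4 travel cm x,y,z 0.1 4.15 -0.01
66 -99.5 [358. 123.]
66 99.5 [ 60. 125.]
66 0 [208. 124.]
-66 -99.5 [348. 299.]
```

View pics/w7.png

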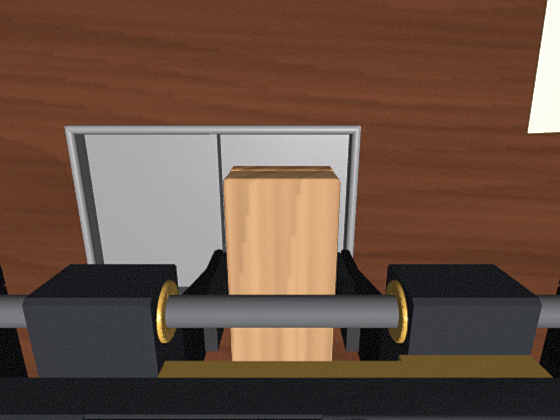

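The block is held over the -y bay. The tray corners are at (67,128) and (360,128), so the tray is aligned and sits about 2–3 mm towards -y of prediction. I apply about half of that offset and lower the block.

Emit:
{"method": "jog_arm", "body": {
  "grip": [40,40,40,40,40],
  "travel": [
    [0.3,1.5,-0.15],
    [0,2,0],
    [0,2,0],
    [0,1.2,0],
    [0,0.8,0]
  ],
  "yaw": [0,0,0,0,0]
}}

```text
time: 22.63
tool_pos: [571.2, -320.7, 24.7]
tool_rot: [[0.066, -0.003, 0.998], [-0.998, 0.001, 0.066], [-0.001, -1.0, -0.002]]
wrist_force: [0.5, 0.6, -1.7]
finger_gap: 0.547
```

Emit:
{"method": "jog_arm", "body": {
  "grip": [40,40,40,40,40],
  "travel": [
    [0,0.3,0],
    [0,0.2,0],
    [0,0.1,0],
    [0,0.1,0],
    [0,0,0]
  ],
  "yaw": [0,0,0,0,0]
}}

```text
time: 23.05
tool_pos: [572.7, -321.5, 20.8]
tool_rot: [[0.065, 0.001, 0.998], [-0.998, -0.0, 0.065], [0.0, -1.0, 0.001]]
wrist_force: [-0.1, -1.0, -0.6]
finger_gap: 0.546
```

Emit:
{"method": "jog_arm", "body": {
  "grip": [40,40,40,40,40],
  "travel": [
    [0,0.1,0],
    [0,0.1,0],
    [0,0,0],
    [0,0,0],
    [0,0,0]
  ],
  "yaw": [0,0,0,0,0]
}}

```text
time: 23.47
tool_pos: [572.4, -321.3, 18.3]
tool_rot: [[0.065, 0.0, 0.998], [-0.998, -0.0, 0.065], [0.0, -1.0, 0.0]]
wrist_force: [-0.0, -0.2, -1.2]
finger_gap: 0.549
```

```bash
python3 go.py 572 -320.5 16.5 -86.7
```

```text
t 23.47 pos [ 572.4 -321.3   18.3] th -86.28 gap 0.549 F [-0.  -0.2 -1.2] tilt 0.0
yaw 0.4 travel cm x,y,z -0.08 0.18 -0.04
```

Emit:
{"method": "jog_arm", "body": {
  "grip": [40,40,40,40,40],
  "travel": [
    [0,0.1,0],
    [0,0.1,0],
    [0,0.05,0],
    [0,0,0],
    [0,0,0]
  ],
  "yaw": [0,0,0,0,0]
}}

```text
time: 23.88
tool_pos: [572.5, -321.4, 16.6]
tool_rot: [[0.065, 0.0, 0.998], [-0.998, 0.0, 0.065], [-0.0, -1.0, 0.0]]
wrist_force: [-2.0, 2.8, 7.9]
finger_gap: 0.549
```

Emit:
{"method": "jog_arm", "body": {
  "grip": [62,62,62,62,62],
  "travel": [
    [0,0,0],
    [0,0,0],
    [0,0,0],
    [0,0,0],
    [0,0,0]
  ],
  "yaw": [0,0,0,0,0]
}}

```text
time: 24.3
tool_pos: [572.4, -321.3, 15.7]
tool_rot: [[0.065, -0.0, 0.998], [-0.998, -0.0, 0.065], [0.0, -1.0, -0.0]]
wrist_force: [0.1, 0.5, -1.3]
finger_gap: 0.614
```

Emit:
{"method": "jog_arm", "body": {
  "grip": [62,62,62,62,62],
  "travel": [
    [0,-1,0],
    [0,-2,0],
    [0,-2.5,0],
    [0,-2.5,0],
    [0,-2,0]
  ],
  "yaw": [0,0,0,0,0]
}}

```text
time: 24.72
tool_pos: [572.5, -321.9, 118.4]
tool_rot: [[0.064, 0.001, 0.998], [-0.998, -0.001, 0.064], [0.001, -1.0, 0.001]]
wrist_force: [0.1, -0.2, 0.2]
finger_gap: 0.618
```

```bash
python3 go.py 440 102 120 0.4 440 102 12.5 0.4
```

```text
t 24.72 pos [ 572.5 -321.9  118.4] th -86.32 gap 0.618 F [ 0.1 -0.2  0.2] tilt 0.08
yaw -86.7 travel cm x,y,z -12.95 -0.16 42.48
yaw 0.0 travel cm x,y,z 0.0 10.75 0.0
```

Emit:
{"method": "jog_arm", "body": {
  "grip": [100,100,100,100,100],
  "travel": [
    [0,0,0],
    [0,0,0],
    [0,0,0],
    [0,0,0],
    [0,0,0]
  ],
  "yaw": [-7,-7,-7,-7,-7]
}}

```text
time: 25.13
tool_pos: [572.4, -321.5, 116.6]
tool_rot: [[0.63, 0.0, 0.777], [-0.777, -0.0, 0.63], [0.001, -1.0, 0.0]]
wrist_force: [0.5, 0.3, -0.0]
finger_gap: 0.912
```

Emit:
{"method": "jog_arm", "body": {
  "grip": [100,100,100,100,100],
  "travel": [
    [0,0,0],
    [0,0,0],
    [0,0,0],
    [0,0,0],
    [0,0,0]
  ],
  "yaw": [-7,-7,-7,-7,-7]
}}

```text
time: 25.55
tool_pos: [572.3, -321.7, 116.6]
tool_rot: [[0.961, 0.0, 0.275], [-0.275, -0.001, 0.961], [0.001, -1.0, -0.0]]
wrist_force: [-0.7, -0.3, -0.7]
finger_gap: 0.996
```

Emit:
{"method": "jog_arm", "body": {
  "grip": [100,100,100,100,100],
  "travel": [
    [0,0,0],
    [0,0,0],
    [0,0,0],
    [-0.7,0,2],
    [-0.9,0,3]
  ],
  "yaw": [-7,-7,-2.7,0,0]
}}

```text
time: 25.97
tool_pos: [555.1, -274.5, 116.6]
tool_rot: [[1.0, 0.001, -0.003], [0.003, -0.003, 1.0], [0.001, -1.0, -0.003]]
wrist_force: [0.2, 1.3, -0.2]
finger_gap: 1.002
```

Emit:
{"method": "jog_arm", "body": {
  "grip": [100,100,100,100,100],
  "travel": [
    [-1,0,3.2],
    [-1,0,3.2],
    [-1,0,3.2],
    [-1,0,3.2],
    [-1,0,3.2]
  ],
  "yaw": [0,0,0,0,0]
}}

```text
time: 26.38
tool_pos: [504.2, -110.8, 116.3]
tool_rot: [[1.0, 0.001, -0.007], [0.007, 0.0, 1.0], [0.001, -1.0, 0.0]]
wrist_force: [0.9, 0.4, 0.9]
finger_gap: 1.001
```

Emit:
{"method": "jog_arm", "body": {
  "grip": [100,100,100,100,100],
  "travel": [
    [-1,0,3.2],
    [-1,0,3.2],
    [-1,0,3.2],
    [-1,0,3.2],
    [-1,0,3.2]
  ],
  "yaw": [0,0,0,0,0]
}}

```text
time: 26.8
tool_pos: [453.2, 48.9, 116.5]
tool_rot: [[1.0, 0.001, -0.006], [0.006, 0.001, 1.0], [0.001, -1.0, 0.001]]
wrist_force: [1.2, 0.6, -0.2]
finger_gap: 1.002
```

Emit:
{"method": "jog_arm", "body": {
  "grip": [100,100,100,100,100],
  "travel": [
    [-0.7,0,3],
    [-0.7,0,2.4],
    [0,0,0],
    [0,0,0],
    [0,0,0]
  ],
  "yaw": [0,0,0,0,0]
}}

```text
time: 27.22
tool_pos: [439.7, 100.9, 116.1]
tool_rot: [[1.0, 0.0, -0.006], [0.006, 0.0, 1.0], [0.0, -1.0, 0.0]]
wrist_force: [0.1, -0.9, -0.2]
finger_gap: 1.003
```

```bash
python3 go.py 440 102 12.5 0.4;python3 - <<'E'
from h import *
c=r.read_camera("wrist");i=c["img"]
print([proj(c,p).round(1) for p in([464,152,34],[416,152,34],[416,52,34],[464,52,34])])
cv2.imwrite("pics/w8.png",i)
E
```

```text
t 27.22 pos [439.7 100.9 116.1] th 0.37 gap 1.003 F [ 0.1 -0.9 -0.2] tilt 0.03
yaw -0.0 travel cm x,y,z 0.03 10.36 0.11
[array([319.6, 147. ]), array([248.6, 146.6]), array([251.3, 280.4]), array([314.8, 280.8])]
```

View pics/w8.png

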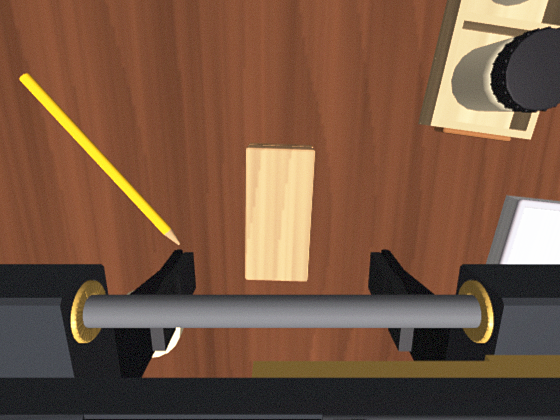

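Block_a is alone at columns 246–314, rows 149–280. That is about 3 mm nearer the robot than I assumed, so I correct x and turn by about 1°.

Emit:
{"method": "jog_arm", "body": {
  "grip": [100,100,100,100,100],
  "travel": [
    [-0.3,2,0],
    [0,2.7,0],
    [0,2.7,0],
    [0,2,0],
    [0,0.95,0]
  ],
  "yaw": [0.7,0,0,0,0]
}}

```text
time: 27.68
tool_pos: [435.3, 99.7, 10.2]
tool_rot: [[1.0, -0.002, 0.007], [-0.007, -0.002, 1.0], [-0.002, -1.0, -0.002]]
wrist_force: [-0.4, 0.0, 0.5]
finger_gap: 1.0
```

Emit:
{"method": "jog_arm", "body": {
  "grip": [100,40,40,40,40],
  "travel": [
    [0,0,0],
    [0,0,0],
    [0,0,0],
    [0,0,0],
    [0,0,0]
  ],
  "yaw": [0,0,0,0,0]
}}

```text
time: 28.1
tool_pos: [437.1, 102.1, 13.3]
tool_rot: [[1.0, 0.002, 0.005], [-0.005, 0.001, 1.0], [0.002, -1.0, 0.001]]
wrist_force: [0.2, 0.3, 0.5]
finger_gap: 0.782
```

Emit:
{"method": "jog_arm", "body": {
  "grip": [40,40,40,40,40],
  "travel": [
    [0,0,0],
    [0,0,0],
    [0,0,0],
    [0,0,0],
    [0,0,0]
  ],
  "yaw": [0,0,0,0,0]
}}

```text
time: 28.52
tool_pos: [436.5, 101.9, 12.5]
tool_rot: [[1.0, 0.0, 0.005], [-0.005, 0.0, 1.0], [0.0, -1.0, 0.0]]
wrist_force: [-2.3, -0.2, 5.6]
finger_gap: 0.551
```

Emit:
{"method": "jog_arm", "body": {
  "grip": [40,40,40,40,40],
  "travel": [
    [0,0,0],
    [0,-1.5,0],
    [0,-2.5,0],
    [0,-2.5,0],
    [0,-2.5,0]
  ],
  "yaw": [0,0,0,0,0]
}}

```text
time: 28.93
tool_pos: [435.8, 101.3, 102.9]
tool_rot: [[1.0, -0.001, 0.005], [-0.005, -0.001, 1.0], [-0.001, -1.0, -0.001]]
wrist_force: [1.5, 0.6, -0.5]
finger_gap: 0.549
```

```bash
python3 go.py 566 -224 100 -0.3 566 -224 100 -86.3
```

```text
t 28.93 pos [435.8 101.3 102.9] th -0.3 gap 0.549 F [ 1.5  0.6 -0.5] tilt 0.08
yaw -0.0 travel cm x,y,z 13.19 0.29 -32.46
yaw 86.0 travel cm x,y,z 0.0 -0.0 0.0
```

Emit:
{"method": "jog_arm", "body": {
  "grip": [40,40,40,40,40],
  "travel": [
    [0.8,0,-2],
    [1.2,0,-3],
    [1.3,0,-3.1],
    [1.3,0,-3.1],
    [1.3,0,-3.1]
  ],
  "yaw": [0,0,0,0,0]
}}

```text
time: 29.35
tool_pos: [494.9, -42.9, 102.3]
tool_rot: [[1.0, 0.0, 0.004], [-0.004, 0.0, 1.0], [0.0, -1.0, 0.0]]
wrist_force: [0.1, -0.2, -0.7]
finger_gap: 0.551
```

Emit:
{"method": "jog_arm", "body": {
  "grip": [40,40,40,40,40],
  "travel": [
    [1.3,0,-3.1],
    [1.3,0,-3.1],
    [1.3,0,-3.1],
    [1.3,0,-3.1],
    [1.3,0,-3.1]
  ],
  "yaw": [0,0,0,0,0]
}}

```text
time: 29.77
tool_pos: [559.1, -198.2, 101.7]
tool_rot: [[1.0, -0.001, 0.004], [-0.004, 0.0, 1.0], [-0.001, -1.0, 0.0]]
wrist_force: [0.4, 0.1, -0.7]
finger_gap: 0.552
```

Emit:
{"method": "jog_arm", "body": {
  "grip": [40,40,40,40,40],
  "travel": [
    [0.8,0,-2.6],
    [0,0,0],
    [0,0,0],
    [0,0,0],
    [0,0,0]
  ],
  "yaw": [0,7,7,7,7]
}}

```text
time: 30.18
tool_pos: [566.4, -223.2, 101.7]
tool_rot: [[0.877, -0.001, 0.48], [-0.48, -0.0, 0.877], [-0.001, -1.0, -0.001]]
wrist_force: [0.6, 0.0, 0.0]
finger_gap: 0.552
```

Emit:
{"method": "jog_arm", "body": {
  "grip": [40,40,40,40,40],
  "travel": [
    [0,0,0],
    [0,0,0],
    [0,0,0],
    [0,0,0],
    [0,0,0]
  ],
  "yaw": [7,7,7,7,7]
}}

```text
time: 30.6
tool_pos: [566.5, -222.7, 101.9]
tool_rot: [[0.444, -0.001, 0.896], [-0.896, 0.0, 0.444], [-0.0, -1.0, -0.001]]
wrist_force: [-0.2, 0.5, -1.3]
finger_gap: 0.547
```

Emit:
{"method": "jog_arm", "body": {
  "grip": [40,40,40,40,40],
  "travel": [
    [0,0,0],
    [0,0,0],
    [0,0,0],
    [0,0,0],
    [0,0,0]
  ],
  "yaw": [7,7,7,2,0]
}}

```text
time: 31.02
tool_pos: [566.5, -222.7, 101.7]
tool_rot: [[0.063, -0.001, 0.998], [-0.998, -0.0, 0.063], [0.0, -1.0, -0.001]]
wrist_force: [0.1, -0.8, -1.6]
finger_gap: 0.547
```

```bash
python3 go.py 566 -224 25 -86.3;python3 - <<'E'
from h import *
c=r.read_camera("wrist");i=c["img"]
th=np.radians(3.67);ex=np.array([np.cos(th),np.sin(th),0]);ey=np.array([-np.sin(th),np.cos(th),0]);C=np.array([570.3,-270.4,18])
for a,b in((66,-99.5),(66,99.5),(66,0),(-66,-99.5)):print(a,b,proj(c,C+a*ex+b*ey).round(0))
cv2.imwrite("pics/w9.png",i)
E
```

```text
t 31.02 pos [ 566.5 -222.7  101.7] th -86.37 gap 0.547 F [ 0.1 -0.8 -1.6] tilt 0.07
yaw -0.1 travel cm x,y,z 0.13 7.67 -0.06
66 -99.5 [501. 122.]
66 99.5 [203. 123.]
66 0 [352. 122.]
-66 -99.5 [471. 298.]
```

View pics/w9.png

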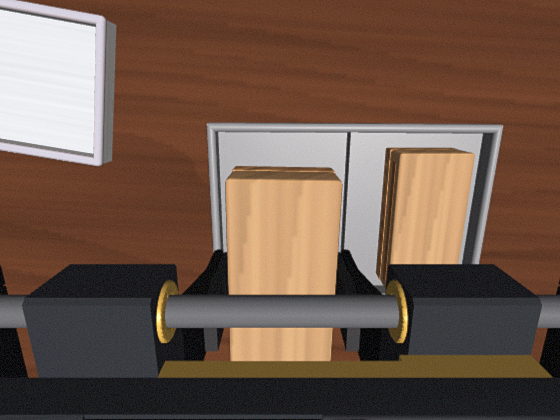

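Block_b lies flat in the right bay, with its top at columns 392–472. The held block_a sits centred over the left bay, and the tray corners are at (208,126) and (501,126). I lower it.

Emit:
{"method": "jog_arm", "body": {
  "grip": [40,40,40,40,40],
  "travel": [
    [0.15,1.5,-0.05],
    [0,2,0],
    [0,2,0],
    [0,1.2,0],
    [0,0.8,0]
  ],
  "yaw": [0,0,0,0,0]
}}

```text
time: 31.48
tool_pos: [565.3, -224.1, 25.2]
tool_rot: [[0.066, -0.002, 0.998], [-0.998, 0.001, 0.066], [-0.001, -1.0, -0.002]]
wrist_force: [0.9, 0.2, -0.7]
finger_gap: 0.552
```

Emit:
{"method": "jog_arm", "body": {
  "grip": [40,40,40,40,40],
  "travel": [
    [0,0.3,0],
    [0,0.2,0],
    [0,0.1,0],
    [0,0.1,0],
    [0,0,0]
  ],
  "yaw": [0,0,0,0,0]
}}

```text
time: 31.9
tool_pos: [566.7, -224.5, 20.8]
tool_rot: [[0.065, 0.001, 0.998], [-0.998, -0.0, 0.065], [0.0, -1.0, 0.001]]
wrist_force: [-0.6, 0.0, -0.8]
finger_gap: 0.549
```

Emit:
{"method": "jog_arm", "body": {
  "grip": [40,40,40,40,40],
  "travel": [
    [0,0.15,0],
    [0,0.1,0],
    [0,0.1,0],
    [0,0.05,0],
    [0,0,0]
  ],
  "yaw": [0,0,0,0,0]
}}

```text
time: 32.32
tool_pos: [566.4, -224.4, 16.6]
tool_rot: [[0.065, 0.0, 0.998], [-0.998, 0.0, 0.065], [-0.0, -1.0, 0.0]]
wrist_force: [-2.6, 1.2, 3.3]
finger_gap: 0.549
```

```bash
python3 go.py 566 -224 16.5 -86.3
```

```text
t 32.32 pos [ 566.4 -224.4   16.6] th -86.29 gap 0.549 F [-2.6  1.2  3.3] tilt 0.02
yaw 0.0 travel cm x,y,z -0.04 0.01 -0.04
```

Emit:
{"method": "jog_arm", "body": {
  "grip": [62,62,62,62,62],
  "travel": [
    [0,0,0],
    [0,0,0],
    [0,0,0],
    [0,0,0],
    [0,0,0]
  ],
  "yaw": [0,0,0,0,0]
}}

```text
time: 32.73
tool_pos: [566.3, -224.4, 16.2]
tool_rot: [[0.065, -0.0, 0.998], [-0.998, -0.0, 0.065], [0.0, -1.0, -0.0]]
wrist_force: [-0.1, -0.2, -0.0]
finger_gap: 0.616
```

Emit:
{"method": "jog_arm", "body": {
  "grip": [62,62,62,62,62],
  "travel": [
    [0,-1,0],
    [0,-2,0],
    [0,-2.5,0],
    [0,-2.5,0],
    [0,-2,0]
  ],
  "yaw": [0,0,0,0,0]
}}

```text
time: 33.15
tool_pos: [566.5, -225.0, 118.7]
tool_rot: [[0.064, 0.001, 0.998], [-0.998, -0.001, 0.064], [0.001, -1.0, 0.001]]
wrist_force: [-0.6, -0.6, -0.2]
finger_gap: 0.621
```

Emit:
{"method": "jog_arm", "body": {
  "grip": [62,62,62,62,62],
  "travel": [
    [0,0,0],
    [0,0,0],
    [0,0,0],
    [0,0,0],
    [0,0,0]
  ],
  "yaw": [-7,-7,-7,-7,-7]
}}

```text
time: 33.57
tool_pos: [566.3, -224.7, 117.1]
tool_rot: [[0.63, 0.001, 0.777], [-0.777, -0.0, 0.63], [0.001, -1.0, 0.0]]
wrist_force: [0.6, -0.2, 0.4]
finger_gap: 0.619
```

Emit:
{"method": "jog_arm", "body": {
  "grip": [62,62,62,62,62],
  "travel": [
    [0,0,0],
    [0,0,0],
    [0,0,0],
    [0,0,0],
    [0,0,0]
  ],
  "yaw": [-7,-7,-7,-7,-7]
}}

```text
time: 33.98
tool_pos: [566.2, -224.8, 117.1]
tool_rot: [[0.961, 0.0, 0.275], [-0.275, -0.0, 0.961], [0.001, -1.0, -0.0]]
wrist_force: [0.9, 0.7, 0.9]
finger_gap: 0.62
```

Emit:
{"method": "jog_arm", "body": {
  "grip": [62,62,62,62,62],
  "travel": [
    [0,0,0],
    [0,0,0],
    [0,0,0],
    [0,0,0],
    [0,0,0]
  ],
  "yaw": [-5.8,0,0,0,0]
}}

```text
time: 34.4
tool_pos: [566.3, -224.5, 116.4]
tool_rot: [[0.983, -0.0, 0.185], [-0.185, -0.0, 0.983], [0.0, -1.0, -0.0]]
wrist_force: [0.6, -0.1, -0.4]
finger_gap: 0.616
```

```bash
python3 go.py 372.2 -298.4 110 -10.5
```

```text
t 34.4 pos [ 566.3 -224.5  116.4] th -10.64 gap 0.616 F [ 0.6 -0.1 -0.4] tilt 0.01
yaw -0.1 travel cm x,y,z -17.74 0.64 -10.8
```

7 rows of about (-2.5, 0.1, -1.5).

Emit:
{"method": "jog_arm", "body": {
  "grip": [62,62,62,62,62],
  "travel": [
    [-2.5,0.1,-1.5],
    [-3,0.1,-1.8],
    [-3,0.1,-1.8],
    [-3,0.1,-1.8],
    [-3,0.1,-1.8]
  ],
  "yaw": [0,0,0,0,0]
}}

```text
time: 34.82
tool_pos: [406.3, -284.0, 110.9]
tool_rot: [[0.983, -0.0, 0.184], [-0.184, 0.0, 0.983], [-0.0, -1.0, -0.0]]
wrist_force: [-0.1, -0.7, 1.3]
finger_gap: 0.619
```

Emit:
{"method": "jog_arm", "body": {
  "grip": [62,62,62,62,62],
  "travel": [
    [-2.5,0.1,-1.6],
    [-0.7,0,-0.5],
    [0,0,0],
    [0,0,0],
    [0,0,0]
  ],
  "yaw": [0,0,0,0,0]
}}

```text
time: 35.23
tool_pos: [374.2, -297.9, 110.5]
tool_rot: [[0.983, 0.001, 0.181], [-0.181, -0.001, 0.983], [0.001, -1.0, -0.0]]
wrist_force: [0.1, 0.0, 0.1]
finger_gap: 0.621
```

```bash
python3 go.py 372.2 -298.4 3 -10.5;python3 - <<'E'
from h import *
c=r.read_camera("wrist");i=c["img"]
b=np.array([370.4,-308.2,13]);d=np.array([np.sin(np.radians(10.46)),np.cos(np.radians(10.46)),0]);n=np.array([d[1],-d[0],0])
print({k:proj(c,b+k*d).round(0).tolist() for k in(85,47,20,10,-31)}, proj(c,b+20*d+20*n),proj(c,b+20*d-20*n))
cv2.imwrite("pics/w10.png",i)
E
```

```text
t 35.23 pos [ 374.2 -297.9  110.5] th -10.43 gap 0.621 F [0.1 0.  0.1] tilt 0.04
yaw 0.1 travel cm x,y,z -0.18 10.75 -0.09
{85: [280.0, 111.0], 47: [280.0, 165.0], 20: [280.0, 201.0], 10: [280.0, 214.0], -31: [280.0, 263.0]} [306.92747467 200.79324269] [253.64429582 200.80289616]
```

View pics/w10.png

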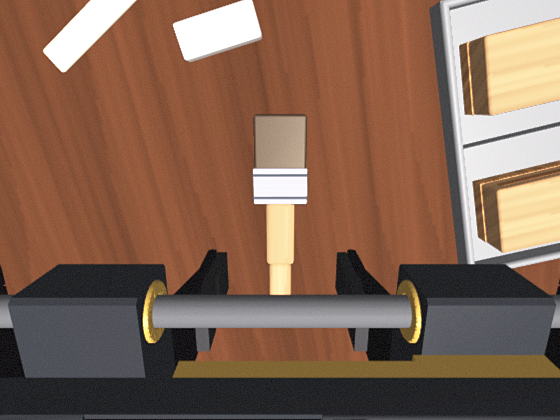

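The brush handle is centred at column 280, with the ferrule edge at row 203. I grip just behind the ferrule and slow down at the bottom.

Emit:
{"method": "jog_arm", "body": {
  "grip": [62,62,62,62,62],
  "travel": [
    [-0.2,2,-0.5],
    [0,2.6,0],
    [0,2.6,0],
    [0,1.8,0],
    [0,0.8,0]
  ],
  "yaw": [0,0,0,0,0]
}}

```text
time: 35.7
tool_pos: [369.2, -301.9, 9.7]
tool_rot: [[0.984, -0.004, 0.181], [-0.181, 0.0, 0.984], [-0.004, -1.0, -0.0]]
wrist_force: [-0.8, 0.3, -0.8]
finger_gap: 0.62
```

Emit:
{"method": "jog_arm", "body": {
  "grip": [62,62,62,62,62],
  "travel": [
    [0,0.4,0],
    [0,0.3,0],
    [0,0.2,0],
    [0,0,0],
    [0,0,0]
  ],
  "yaw": [0,0,0,0,0]
}}

```text
time: 36.12
tool_pos: [370.4, -303.2, 4.0]
tool_rot: [[0.983, 0.001, 0.182], [-0.182, -0.0, 0.983], [0.001, -1.0, -0.0]]
wrist_force: [0.1, 1.0, 0.7]
finger_gap: 0.618
```

```bash
python3 go.py 371.5 -302.5 3 -10.5
```

```text
t 36.12 pos [ 370.4 -303.2    4. ] th -10.48 gap 0.618 F [0.1 1.  0.7] tilt 0.08
yaw 0.0 travel cm x,y,z 0.1 0.1 0.09
```

Good. I close, let the fingers settle, then lift.

Emit:
{"method": "jog_arm", "body": {
  "grip": [10,10,10,10,10],
  "travel": [
    [0.1,0.05,0],
    [0,0,0],
    [0,0,0],
    [0,0,0],
    [0,0,0]
  ],
  "yaw": [0,0,0,0,0],
  "grip_force": 30
}}

```text
time: 36.53
tool_pos: [370.8, -303.1, 2.9]
tool_rot: [[0.983, 0.0, 0.182], [-0.182, 0.0, 0.983], [0.0, -1.0, 0.0]]
wrist_force: [-0.5, -1.1, -0.4]
finger_gap: 0.326
```

Emit:
{"method": "jog_arm", "body": {
  "grip": [10,10,10,10,10],
  "travel": [
    [0,0,0],
    [0,0,0],
    [0,0,0],
    [0,0,0],
    [0,0,0]
  ],
  "yaw": [0,0,0,0,0]
}}

```text
time: 36.95
tool_pos: [370.8, -303.2, 2.8]
tool_rot: [[0.983, 0.0, 0.182], [-0.182, -0.0, 0.983], [0.0, -1.0, -0.0]]
wrist_force: [0.4, 0.7, 0.9]
finger_gap: 0.249
```

Emit:
{"method": "jog_arm", "body": {
  "grip": [10,10,10,10,10],
  "travel": [
    [0,0,0],
    [0,-1,0],
    [0,-2,0],
    [0,-2.5,0],
    [0,-2.5,0]
  ],
  "yaw": [0,0,0,0,0]
}}

```text
time: 37.37
tool_pos: [369.8, -303.4, 83.8]
tool_rot: [[0.983, -0.002, 0.183], [-0.183, -0.0, 0.983], [-0.002, -1.0, -0.001]]
wrist_force: [0.3, 1.3, -0.2]
finger_gap: 0.246
```

```bash
python3 go.py 655.1 9.4 84 -5.6 655.1 9.4 8 -5.6
```

```text
t 37.37 pos [ 369.8 -303.4   83.8] th -10.55 gap 0.246 F [ 0.3  1.3 -0.2] tilt 0.11
yaw -4.9 travel cm x,y,z 25.34 -0.02 33.91
yaw 0.0 travel cm x,y,z 0.0 7.6 0.0
```

Emit:
{"method": "jog_arm", "body": {
  "grip": [10,10,10,10,10],
  "travel": [
    [0,-1,0],
    [1.2,0,1.6],
    [1.9,0,2.5],
    [1.9,0,2.5],
    [1.9,0,2.5]
  ],
  "yaw": [-4.9,0,0,0,0]
}}

```text
time: 37.78
tool_pos: [448.9, -218.5, 93.6]
tool_rot: [[0.995, 0.001, 0.099], [-0.099, 0.0, 0.995], [0.001, -1.0, 0.0]]
wrist_force: [0.0, 0.4, -0.4]
finger_gap: 0.249
```

Emit:
{"method": "jog_arm", "body": {
  "grip": [10,10,10,10,10],
  "travel": [
    [1.9,0,2.5],
    [1.9,0,2.5],
    [1.9,0,2.5],
    [1.9,0,2.5],
    [1.9,0,2.5]
  ],
  "yaw": [0,0,0,0,0]
}}

```text
time: 38.2
tool_pos: [555.7, -103.0, 93.4]
tool_rot: [[0.995, 0.0, 0.098], [-0.098, -0.0, 0.995], [0.0, -1.0, -0.0]]
wrist_force: [1.1, -0.2, -1.0]
finger_gap: 0.247
```

Emit:
{"method": "jog_arm", "body": {
  "grip": [10,10,10,10,10],
  "travel": [
    [1.9,0,2.5],
    [1.9,0,2.5],
    [1.9,0,2.5],
    [1.9,0,2.5],
    [1.3,0,2.3]
  ],
  "yaw": [0,0,0,0,0]
}}

```text
time: 38.62
tool_pos: [656.8, 11.3, 93.3]
tool_rot: [[0.995, 0.0, 0.097], [-0.097, -0.001, 0.995], [0.0, -1.0, -0.001]]
wrist_force: [0.1, 0.0, 0.1]
finger_gap: 0.25
```

Emit:
{"method": "jog_arm", "body": {
  "grip": [10,10,10,10,10],
  "travel": [
    [0,0,0],
    [0,0,0],
    [0,0,0],
    [0,0,0],
    [0,0,0]
  ],
  "yaw": [0,0,0,0,0]
}}

```text
time: 39.03
tool_pos: [655.0, 8.2, 93.2]
tool_rot: [[0.995, 0.0, 0.099], [-0.099, -0.0, 0.995], [0.0, -1.0, -0.0]]
wrist_force: [1.1, -0.6, 0.1]
finger_gap: 0.243
```

```bash
python3 go.py 655.1 9.4 8 -5.6
python3 - <<'E'
from h import *
c=r.read_camera("wrist");i=c["img"]
th=np.radians(-5.57);ex=np.array([np.cos(th),np.sin(th),0]);ey=np.array([-np.sin(th),np.cos(th),0]);C=np.array([654.5,3.9,18])
for a,b in((46,104),(-46,104),(46,0),(-46,0)):print(a,b,proj(c,C+a*ex+b*ey).round(0))
cv2.imwrite("pics/w11.png",i)
E
```

```text
t 39.03 pos [655.    8.2  93.2] th -5.7 gap 0.243 F [ 1.1 -0.6  0.1] tilt 0.01
yaw -0.1 travel cm x,y,z -0.0 8.52 0.12
46 104 [357.  68.]
-46 104 [208.  69.]
46 0 [348. 227.]
-46 0 [217. 228.]
```

View pics/w11.png

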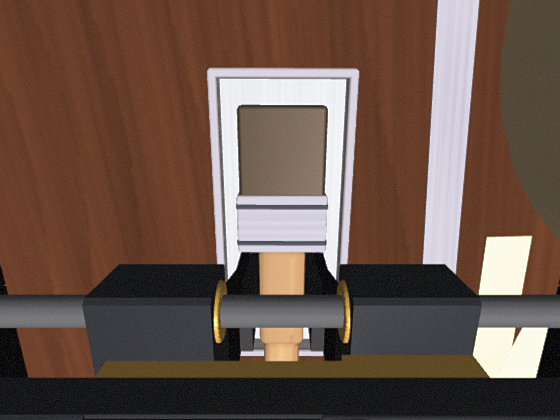

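The brush is held straight and centred over the metal tray, whose corners are at (208,70) and (357,70) as predicted. I lower it.

Emit:
{"method": "jog_arm", "body": {
  "grip": [10,10,10,10,10],
  "travel": [
    [0,1.8,0],
    [0,2.2,0],
    [0,2,0],
    [0,1.1,0],
    [0,0.6,0]
  ],
  "yaw": [0,0,0,0,0]
}}

```text
time: 39.5
tool_pos: [654.4, 9.1, 14.3]
tool_rot: [[0.995, -0.002, 0.098], [-0.098, -0.0, 0.995], [-0.002, -1.0, -0.001]]
wrist_force: [-0.8, 0.5, -0.8]
finger_gap: 0.246
```

Emit:
{"method": "jog_arm", "body": {
  "grip": [10,10,10,10,10],
  "travel": [
    [0,0.3,0],
    [0,0.2,0],
    [0,0.1,0],
    [0,0.1,0],
    [0,0,0]
  ],
  "yaw": [0,0,0,0,0]
}}

```text
time: 39.92
tool_pos: [655.9, 9.6, 9.4]
tool_rot: [[0.995, 0.001, 0.097], [-0.097, 0.0, 0.995], [0.001, -1.0, 0.0]]
wrist_force: [-0.6, -0.2, -0.8]
finger_gap: 0.246
```

Emit:
{"method": "jog_arm", "body": {
  "grip": [10,10,10,10,10],
  "travel": [
    [0,0.05,0],
    [0,0.05,0],
    [0,0.05,0],
    [0,0,0],
    [0,0,0]
  ],
  "yaw": [0,0,0,0,0]
}}

```text
time: 40.33
tool_pos: [655.5, 9.6, 7.3]
tool_rot: [[0.995, -0.0, 0.097], [-0.097, -0.0, 0.995], [-0.0, -1.0, -0.0]]
wrist_force: [-0.2, 0.6, 0.1]
finger_gap: 0.251
```

Emit:
{"method": "jog_arm", "body": {
  "grip": [45,45,45,45,45],
  "travel": [
    [0,0.03,0],
    [0,0,0],
    [0,0,0],
    [0,0,0],
    [0,0,0]
  ],
  "yaw": [0,0,0,0,0]
}}

```text
time: 40.75
tool_pos: [655.5, 9.6, 7.0]
tool_rot: [[0.995, 0.0, 0.097], [-0.097, -0.0, 0.995], [0.0, -1.0, -0.0]]
wrist_force: [-1.2, -0.2, -0.6]
finger_gap: 0.439
```

Emit:
{"method": "jog_arm", "body": {
  "grip": [45,45,45,45,45],
  "travel": [
    [0,-1,0],
    [0,-2.5,0],
    [0,-3,0],
    [0,-3,0],
    [0,-3,0]
  ],
  "yaw": [0,0,0,0,0]
}}

```text
time: 41.17
tool_pos: [655.4, 9.3, 134.1]
tool_rot: [[0.995, 0.0, 0.098], [-0.098, -0.0, 0.995], [0.0, -1.0, -0.0]]
wrist_force: [0.2, -0.2, 0.3]
finger_gap: 0.451
```

Emit:
{"method": "jog_arm", "body": {
  "grip": [45,45,45,45,45],
  "travel": [
    [-1,-1.5,-2.5],
    [-1,-1.5,-2.5],
    [-1,-1.5,-2.5],
    [-1,0,-2.5],
    [-1,0,-2.5]
  ],
  "yaw": [0,0,0,0,0]
}}

```text
time: 41.58
tool_pos: [593.5, -111.4, 178.9]
tool_rot: [[0.995, 0.003, 0.098], [-0.098, 0.0, 0.995], [0.003, -1.0, 0.001]]
wrist_force: [0.1, -1.2, -1.0]
finger_gap: 0.45
```

```bash
python3 go.py
python3 - <<'E'
from h import *
c=r.read_camera("scene");i=c["img"];crop(i,120,150,400,385,2.8,"pics/end.png")
E
```

```text
t 41.58 pos [ 593.5 -111.4  178.9] th -5.61 gap 0.45 F [ 0.1 -1.2 -1. ] tilt 0.15
```

View pics/end.png

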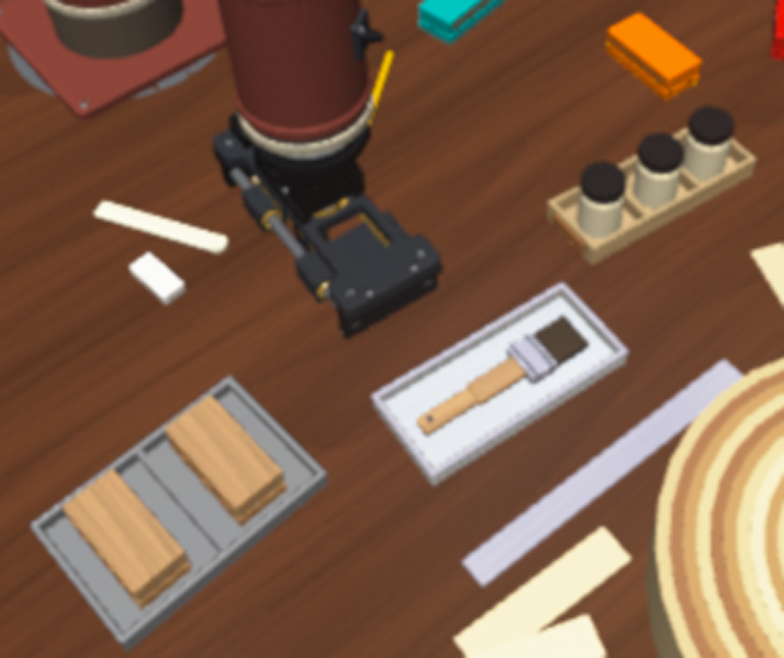

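The closing view shows both blocks in the tray bays, three upright jars at (602,200), (660,172) and (710,143), and the brush flat in the metal tray. Last comes a numeric check of jar cap and block corner positions against flat seating.

Run:
```python
from h import *
c=r.read_camera("scene")
f=lambda p:((proj(c,p)-[120,150])*2.8).round(0).tolist()
th=np.radians(-7.26);ey=np.array([-np.sin(th),np.cos(th),0])
print("caps",[f(np.array([591.4,265.2,70])+k*ey) for k in(-67,0,67)],"mid TCP",f([592.5,264.7,70]))
th=np.radians(3.7);u=np.array([np.cos(th),np.sin(th),0]);v=np.array([-u[1],u[0],0])
for C in([572.4,-321.3,38],[566.4,-224.4,38]):print("block",[f(np.array(C)+a*50*u+b*24*v) for a,b in((-1,-1),(-1,1),(1,1),(1,-1))])
c=r.read_camera("top")
i=cv2.GaussianBlur(cv2.cvtColor(cv2.resize(c["img"],None,fx=4,fy=4,interpolation=cv2.INTER_CUBIC),cv2.COLOR_BGR2GRAY),(5,5),1)[560:760,680:1100]
h=cv2.HoughCircles(i,cv2.HOUGH_GRADIENT,1.2,60,param1=80,param2=20,minRadius=30,maxRadius=42)
if h is not None:
    for x,y,q in h[0]:
        print("cap",ray(c,((x+680.5)/4-.5,(y+560.5)/4-.5),70),q)
```

```text
caps [[602.0, 178.0], [657.0, 149.0], [709.0, 121.0]] mid TCP [657.0, 150.0]
block [[58.0, 506.0], [109.0, 467.0], [181.0, 550.0], [129.0, 593.0]]
block [[159.0, 429.0], [206.0, 393.0], [280.0, 469.0], [233.0, 509.0]]
cap [582.3 198.4  70. ] 36.0
cap [590.6 267.6  70. ] 36.0
cap [600.6 333.3  70. ] 39.96
```

```bash
python3 -c "
from rig import r
print(r.close_job())"
```

```text
the job is handed in; nothing more can be done
None
```

I put both sanding blocks, both loose jars and the brush in their places and handed the job in at about 42 s on the robot's clock. `close_job()` gives no verdict, so the result rests on my own checks.

- **Blocks:** I pushed block_b about 78 mm along to get finger room, then laid it in the −y bay and block_a in the +y bay. In the closing picture their top corners fit flat blocks on the tray floor, with the same 2–4 mm offset at both ends.
- **Jars:** one loose jar stands in the middle cell and the other in the −y end cell. Their cap centres are within about 3 mm of the cell centres. jar_c is within 2 mm of its cell centre.
- **Brush:** it lies flat and centred in the metal tray in the closing picture. I did not measure its position there.

**Disagreements:**
- The first jar slipped about 4 mm in the fingers as I lifted it, because I lifted before they had fully closed. It touched down early, with about 25 N on the wrist for a moment, and it stands upright.
- The wrist and top cameras disagreed by up to about 3 mm. I corrected for this with part or all of the offset when placing the blocks.

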